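# Load a card stack into the test jig and start the test

## Task

Lift the black blanking plate out of the test jig and lay it flat in the grey tray, then seat the aluminium base (the thick block with a tongue) fully home and flat in the jig's pocket. Stack every circuit card that is on the bench squarely on the base, green side up, edges in line, and only then lay the ridged cover plate squarely on top, ridge up; finally press the jig's start button fully down once the covered stack is complete. Leave the other tools on the bench where they are, and do not press the button before the cover is on.

Things in the scene. Friction and masses are not known exactly. Their poses are not given: they have to be found in the camera images.
- jig: fixed test jig on the bench: a dark steel plate 6 mm thick carrying grey walls, 8 mm high and 12 mm thick, round a keyed pocket. The pocket is 114 x 74 mm (long side along jig x), with a slot 28 mm wide and 20 mm long leading on from the middle of its +x end. Wall tops are 14 mm above the bench. Origin: on the bench under the pocket's centre; x along the pocket's length towards the slot, z up.
- pocket (a point): centre of the pocket floor (of the 114 x 74 mm rectangle), 6 mm above the bench; axes as the jig's.
- start_top (a point): centre of the top of the jig's start button: a round white button, 28 mm across, on a black housing at the robot's end of the jig, 135 mm from the pocket's centre along jig -x; pressed straight down, travel 6 mm, spring, fully down at 4 N.
- start (a joint): start button: 0 out, 0.006 m fully down; it springs back.
- blank: black plastic blanking plate that starts in the jig's pocket: 110 x 70 x 10 mm with a tongue 24 mm wide, 20 mm long, 8 mm thick on its +x end (fits the slot), and on top a grip ridge 80 x 18 x 22 mm high along x, centred (top 32 mm above the underside). Origin: centre of the 110 x 70 mm underside; z up. 0.12 kg.
- tray: fixed shallow grey plastic tray, outside 180 x 120 x 22 mm, walls and floor 5 mm thick. Origin: centre of its underside on the bench; x along the 180 mm side.
- tray_in (a point): centre of the tray's inner floor, 5 mm above the bench.
- base: aluminium heat-spreader base: a block 110 x 70 x 22 mm with a tongue 24 mm wide, 20 mm long and 8 mm high on its +x end, level with its underside; dark bands on the sides. Fits the pocket one way only, 2 mm clear all round; seated it stands 14 mm proud of the pocket walls. Origin: centre of the 110 x 70 mm underside; x along the length towards the tongue, z up. About 0.28 kg.
- cover: plain aluminium cover plate 110 x 70 x 8 mm with no tongue, and a grip ridge 80 x 18 x 22 mm high along x, centred on top (ridge top 30 mm above the underside). Origin: centre of its underside; z up. It may go either way round end for end. About 0.16 kg.
- card1: circuit card: a flat slab 110 x 70 x 12 mm, a green board set flush in an aluminium frame; all cards are alike, 2 to 4 are present (None if absent). Origin: centre of its underside; x along the 110 mm length, y along the 70 mm width, z up. Any card may lie at any level and either way round end for end, green side up.
- card2: circuit card: a flat slab 110 x 70 x 12 mm, a green board set flush in an aluminium frame; all cards are alike, 2 to 4 are present (None if absent). Origin: centre of its underside; x along the 110 mm length, y along the 70 mm width, z up. Any card may lie at any level and either way round end for end, green side up.
- card3: circuit card: a flat slab 110 x 70 x 12 mm, a green board set flush in an aluminium frame; all cards are alike, 2 to 4 are present (None if absent). Origin: centre of its underside; x along the 110 mm length, y along the 70 mm width, z up. Any card may lie at any level and either way round end for end, green side up.
- card4: circuit card: a flat slab 110 x 70 x 12 mm, a green board set flush in an aluminium frame; all cards are alike, 2 to 4 are present (None if absent). Origin: centre of its underside; x along the 110 mm length, y along the 70 mm width, z up. Any card may lie at any level and either way round end for end, green side up.
- pliers: long-nose pliers, 160 mm, 12 mm high, lying flat; origin near the joint, nose along +x. Loose bystander, not part of the job.
- cutters: blue-handled cutters, 145 mm, 12 mm high; origin near the joint. Loose bystander, not part of the job.
- spool: small metal solder spool, 40 mm across, 22 mm high, standing on its flange; origin centre of underside. Loose bystander, not part of the job.
- tip_pot: dark round steel pot, 38 mm across, 30 mm high; origin centre of underside. Loose bystander, not part of the job.
- pump: blue desoldering pump, a rod 20 mm thick and 210 mm long, lying; origin below its middle. Loose bystander, not part of the job.
- driver: screwdriver lying down, its shaft along +x. Loose bystander, not part of the job.
Things that resemble listed ones, but are neither listed nor needed, are in the scene too. What is shaped like the cover but orange or turquoise is not meant.

How it is judged:
By the outcome, as a careful person would: the job done as asked, in the order asked, and still so for the second after the job is handed in, with the robot touching nothing.
Of card1, card2, card3, card4 only 2 to 4 are there at a start; the rules pass over those that are not, and their reading is None.
At some moment in a run one of cover may be knocked a few centimetres aside while the robot is not near it.
Once in a run the grip may slacken for a moment while it holds something.
It also fails if it takes over 210 s, if anything falls off the work surface, if the arm or the gripper's body presses on something with over 40 N, if the wrist force passes 120 N, or if a joint passes its speed limit or range.

## Robot

A 6-joint arm with a two-finger parallel gripper is mounted at the origin on the work surface. World frame = base frame: x ahead of the robot, y to its left, z up, the work surface at z = 0. Lengths are in mm, angles in rad, forces in N, time in s.
With the tool pointing down it reaches from about 275 to 775 mm from the base axis. Payload 14.6 kg.
Tool frame: the origin (TCP) lies on the mounting face of the last link; the fingertips stand 173 mm ahead of it and the grasp point (between the pads) lies 155 mm ahead of it; z points along the fingers, y is the line along which they close (so a half turn about z gives the same grasp; the last joint's range is limited). The gripper opens to 85 mm and grips with 20 to 120 N. Pads are 22 mm wide; open, the fingers measure 114 mm over their backs; the gripper's body (76 mm by 85 mm) begins 54 mm behind the grasp point. The pads swing forward as they close: fully open they stand 13 mm farther back than shut.
Start: joints at [1.027, 0.263, -0.048, 1.259, 0, 1.415], TCP at [199.021, 485.818, 404.678] pointing down, gripper open.
Joint ranges: [-2.65, 2.65], [-0.89, 1.7], [-1.18, 1.37], [-2.13, 2.11], [-1.35, 1.29], [-3.14, 3.14]. Speed limits (rad/s): [1.89, 1.89, 2.57, 2.79, 3.14, 3.14].

## Interface

Orientations are given as [roll, pitch, yaw] about the fixed x, y, z axes, in that order (R = Rz(yaw) Ry(pitch) Rx(roll)).
In Python, from rig import state, eyes, close_job, find_in gives the robot as it stands.
- The arm moves only by the tool servo_tool, never from a script. Its argument "motion" is a list of rows, each an object of numbers: "dx", "dy", "dz": the shift along the tool's x, y, z in cm; "wx", "wy", "wz": the turn, a rotation vector about the tool's x, y, z in degrees; "fingers": the finger opening in cm, from 0 to 8.54. In form: [{"dx": .., "dy": .., "dz": .., "wx": .., "wy": .., "wz": .., "fingers": ..}, ...]. A call has 1 to 8 rows; each row is the pose to reach, as a shift and turn from the pose commanded when the call began, along the tool's axes at that moment; what a row does not reach only later rows make up. A row lasts 1/12 s, in which the tool goes at most 41.7 mm and 7.16 degrees, less where a joint would pass 70% of its speed; a pose out of reach is approached as far as the arm can. A call with a gripper value outside its range is refused whole. The fingers move at their own pace and stop on an object; the grip force is fixed at half the most. Time passes only in rows, so rows that repeat a pose let the fingers close. It gives the time, the measured TCP pose, the force, the opening and the grip force at its end, in the units of the state.
- state(): the state, without advancing time (a new reading comes with each control period).
- eyes.snapshot(name): name is "side" or "top"; returns a dict with "image" (480x640x3 uint8, red, green, blue), "intrinsics" (3x3 intrinsics, pixels), "extrinsics" (4x4, takes a point from camera to world coordinates). Camera axes: x right, y up, looking along -z (the intrinsics and any distortion apply to the point x, -y, -z); pixel columns grow to the right and rows downward; lengths in mm; the calibration is good to about 2 mm. A picture is of the moment at which its call begins. There is no depth.
- close_job(): hands the job in; it is judged then, once.
Trained networks look in a picture, given as the dict that the camera call returned (one of the last four; its "shot" number tells which), for a name from the list of things; names that differ only in an ending like _2 or _b are one class to them, and where a whole thing is asked for, a point or a joint stands for the part that bears it (a point fixed in the world has none). Each returns a list of dicts, best first, with "confidence" (0 to 1); they miss things now and then, are a little off and sometimes report something else, mostly with a low value. They report only what shows in the picture. A call takes as long as a camera call. They do not tell look-alikes from the thing itself.
- find_in(picture, thing): "at" ([column, row] as shares, 0 to 1, of the picture: columns of its width, rows of its height, amid what is visible of it).
The state is a dict: "time_s": time; "qpos": joint angles; "joint_vel": joint speeds; "joint_efforts": joint torques, N m; "ee_pos": TCP position; "orientation": TCP orientation; "contact_force": force on the tool from outside, world axes, zero at the start; "torque": the same for the moment, N m; "finger_gap": finger opening in mm; "grip_force": force on a finger pad.
Only numpy, scipy, OpenCV 4.12 (cv2) and the standard library are available. Lean on these libraries where they do the work, as an engineer would, in place of code of your own. Each camera call takes 0.05 s, during which the arm holds its last target. There are 200 camera calls.

## Working session

There is one attempt and no reset: what is moved stays moved. The work goes in short steps, Python scripts to look and compute and a tool call to move; the robot and the scene stay as the last step left them, time stands still between calls to the robot, and variables do not carry over. Pictures are saved under pics/ and viewed, at most 14 in all, crops included, and the job is handed in when it is done.

Besides the shell and the picture viewer there is one more tool, called after ">>>" by a JSON object that holds its "op" and its "data". servo_tool: Moves the arm, as the interface text tells. Its arguments: {"type":"object","properties":{"motion":{"type":"array"}},"required":["motion"]}

```bash
ls; mkdir -p pics; python3 - <<'E'
from rig import state,eyes,find_in
import cv2,numpy as np
s=state();print({k:np.round(v,3).tolist() for k,v in s.items()})
for n in("top","side"):
    p=eyes.snapshot(n);cv2.imwrite(f"pics/{n}0.png",p["image"][:,:,::-1])
    print(n,np.round(p["intrinsics"],1).tolist(),np.round(p["extrinsics"],3).tolist(),[k for k in p])
    for t in("jig","blank","tray","base","cover","card1","start_top"):
        print(t,[(round(d["at"][0]*640),round(d["at"][1]*480),round(d["confidence"],2)) for d in find_in(p,t)])
E
```

```text
pics
{'time_s': 0.0, 'qpos': [1.027, 0.264, -0.049, 1.259, 0.0, 1.416], 'joint_vel': [0.002, 0.001, 0.0, 0.001, 0.001, 0.001], 'joint_efforts': [-0.001, -63.762, 38.456, 0.014, -0.0, -0.0], 'ee_pos': [198.957, 485.758, 404.221], 'orientation': [-3.141, -0.0, 2.753], 'contact_force': [-0.628, -0.143, 0.084], 'torque': [0.01, 0.002, -0.003], 'grip_force': 0.0, 'finger_gap': 85.676}
top [[441.2, 0.0, 317.6], [0.0, 441.2, 240.3], [0.0, 0.0, 1.0]] [[-0.004, 0.987, -0.158, 354.129], [-1.0, -0.006, -0.007, -13.863], [-0.008, 0.158, 0.987, 1160.369], [0.0, 0.0, 0.0, 1.0]] ['image', 'intrinsics', 'extrinsics', 'shot']
jig [(327, 259, 0.8)]
blank [(322, 233, 0.87), (327, 286, 0.73)]
tray [(465, 253, 0.96)]
base [(175, 214, 0.88), (179, 272, 0.18)]
cover [(392, 224, 0.87), (240, 168, 0.8), (277, 314, 0.78)]
card1 [(181, 274, 0.95), (394, 304, 0.7)]
start_top [(331, 288, 0.67), (419, 251, 0.54)]
side [[468.4, 0.0, 318.3], [0.0, 468.4, 235.7], [0.0, 0.0, 1.0]] [[0.94, 0.229, -0.251, 250.415], [-0.339, 0.592, -0.731, -754.708], [-0.019, 0.773, 0.634, 685.408], [0.0, 0.0, 0.0, 1.0]] ['image', 'intrinsics', 'extrinsics', 'shot']
jig [(314, 259, 0.59)]
blank [(341, 245, 0.82)]
tray [(391, 393, 0.75)]
base [(306, 156, 0.88)]
cover [(238, 235, 0.91), (378, 177, 0.68), (391, 302, 0.63)]
card1 [(254, 172, 0.78), (285, 327, 0.74)]
start_top [(284, 262, 0.42)]
```

View pics/top0.png

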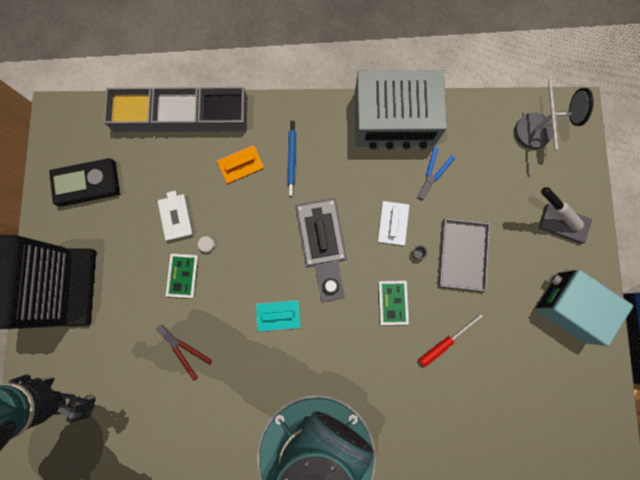

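View pics/side0.png

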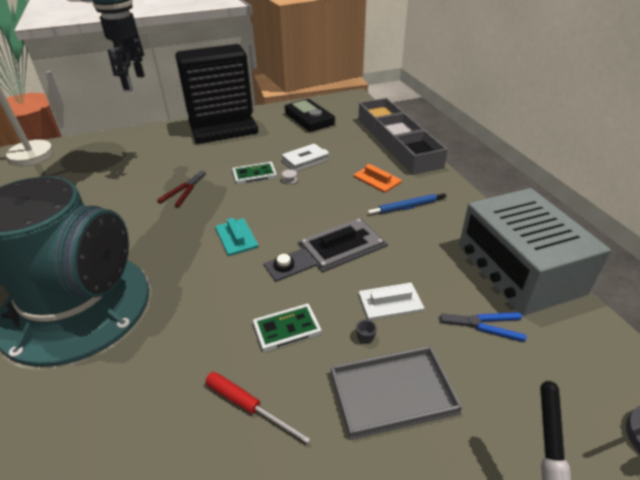

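Top view: cover candidates are orange (240,165), turquoise (278,315) and white/aluminium (394,223). I choose the aluminium one. The base is the tongued white block (175,215), and the blanking plate is black in the jig (322,233). Cards are at (181,276) and (394,303), either of which could be a stack. I'll check these in one crop montage.

```bash
python3 - <<'E'
import cv2,numpy as np
T=cv2.imread("pics/top0.png");S=cv2.imread("pics/side0.png")
def c(I,x,y,h=32):return cv2.resize(I[y-h:y+h,x-h:x+h],(264,264),interpolation=cv2.INTER_CUBIC)
a=np.hstack([c(T,175,215),c(T,394,223),c(T,181,276)]);b=np.hstack([c(S,306,156),c(S,286,327,38),c(S,254,172)])
cv2.imwrite("pics/m0.png",np.vstack([a,b]))
E
```

```text
(no output)
```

View pics/m0.png

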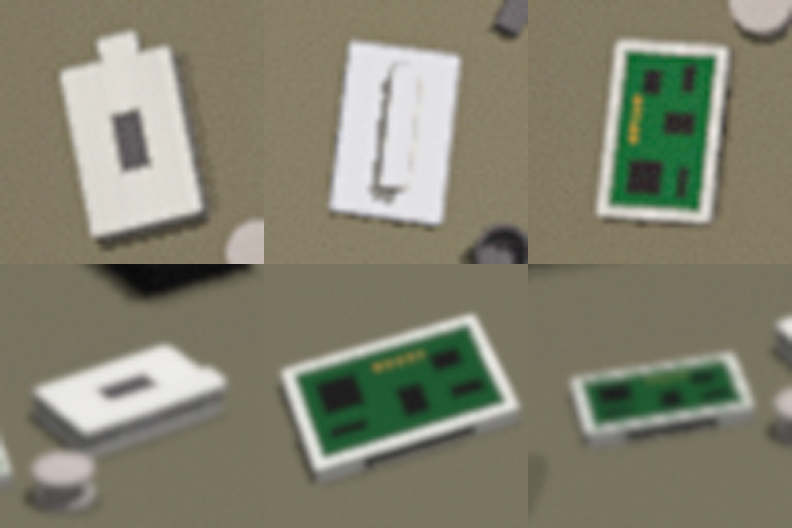

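The crops show single-thickness cards (12 mm), the tongued base and the aluminium ridged cover. Next is a model-fit helper plus a close look at the jig.

```bash
cat > h.py <<'E'
import numpy as np,cv2
from scipy.optimize import minimize
from rig import state,eyes,find_in
UP=4
def grab(tag=None):
    P={n:eyes.snapshot(n) for n in("top","side")}
    if tag:
        for n in P: cv2.imwrite(f"pics/{n}{tag}.png",P[n]["image"][:,:,::-1])
    return P
def proj(p,X):
    E=np.array(p["extrinsics"]);K=np.array(p["intrinsics"])
    c=(np.asarray(X,float)-E[:3,3])@E[:3,:3];c=c*[1,-1,-1]
    u=c@K.T;return u[:,:2]/u[:,2:]
def back(p,uv,z):
    E=np.array(p["extrinsics"]);K=np.array(p["intrinsics"])
    d=np.linalg.inv(K)@[uv[0],uv[1],1];d=E[:3,:3]@(d*[1,-1,-1])
    return E[:3,3]+d*(z-E[2,3])/d[2]
def rect(l,w):return np.array([[l,w],[l,-w],[-l,-w],[-l,w]])/2.
def place(poly,x,y,a,z):
    c,s=np.cos(a),np.sin(a);q=poly@np.array([[c,s],[-s,c]])+[x,y]
    return np.c_[q,np.full(len(q),z)]
def render(p,poly,pose,box):
    x0,y0,x1,y1=box;m=np.zeros(((y1-y0)*UP,(x1-x0)*UP),np.uint8)
    uv=(proj(p,place(poly,*pose))-[x0,y0]+.5)*UP-.5
    cv2.fillPoly(m,[np.round(uv*16).astype(np.int32)],255,shift=4)
    m=cv2.GaussianBlur(m,(0,0),0.6*UP)
    return cv2.resize(m,None,fx=1/UP,fy=1/UP,interpolation=cv2.INTER_AREA)/255.
def softmask(p,poly,pose,box,kind):
    x0,y0,x1,y1=box;I=p["image"][y0:y1,x0:x1].astype(float)
    V=I.min(2) if kind=="bright" else I.max(2)
    r=render(p,poly,pose,box)
    out=V[r<.02];bg=np.median(out)
    if kind=="bright":
        fg=np.percentile(V[r>.3],80);m=np.clip((V-bg)/(fg-bg),0,1)
    else:
        fg=np.percentile(V[r>.5],30);m=np.clip((bg-V)/(bg-fg),0,1)
    b=(m>.5).astype(np.uint8);n,L,st,cen=cv2.connectedComponentsWithStats(b)
    ov=[(r[L==i]).sum() for i in range(n)];ov[0]=0
    k=int(np.argmax(ov));comp=(L==k).astype(np.uint8)
    cs,_=cv2.findContours(comp,cv2.RETR_EXTERNAL,cv2.CHAIN_APPROX_NONE)
    f=np.zeros_like(comp);cv2.drawContours(f,cs,-1,1,-1)
    inn=cv2.erode(f,np.ones((3,3)));m[inn>0]=1
    m[cv2.dilate(f,np.ones((5,5)))==0]=0
    return m
def fit(P,poly,pose,views=("top","side"),fixz=True,kind="bright",pad=14):
    pose=np.array(pose,float)
    for it in range(2):
        D=[]
        for n in views:
            uv=proj(P[n],place(poly,*pose));a=np.floor(uv.min(0)-pad).astype(int);b=np.ceil(uv.max(0)+pad).astype(int)
            a=np.maximum(a,0);b=np.minimum(b,[640,480]);bx=(a[0],a[1],b[0],b[1])
            D.append((P[n],bx,softmask(P[n],poly,pose,bx,kind)))
        S=np.array([5,5,.08,5.]) if not fixz else np.array([5,5,.08])
        def cost(q):
            v=pose.copy();v[:len(q)]+=q*S
            return sum(((render(p,poly,v,bx)-m)**2).sum() for p,bx,m in D)
        k=len(S);sim=np.vstack([np.zeros(k),np.eye(k)])
        r=minimize(cost,np.zeros(k),method="Nelder-Mead",options=dict(initial_simplex=sim,xatol=.005,fatol=.01,maxiter=300))
        pose[:k]+=r.x*S
    return pose,r.fun
CARD=rect(110,70)
BASE=np.array([[55,35],[55,12],[75,12],[75,-12],[55,-12],[55,-35],[-55,-35],[-55,35]],float)
def show(P,poly,pose,**k):
    for v,f in((("top",),1),(("side",),1),(("top","side"),0)):
        q,c=fit(P,poly,pose,v,bool(f),**k);print("  ",v,np.round(q[:2],1),round(np.degrees(q[2]),2),round(q[3],1),"cost",round(c,1))
    return q
E
python3 - <<'E'
from h import *
P=grab()
T=P["top"]
for n,poly,uv,z,a in(("base",CARD,(175,218),22,10),("cover",CARD,(394,223),8,-6),("cardL",CARD,(181,276),12,-6),("cardR",CARD,(394,303),12,4),("tray",rect(180,120),(465,255),22,-3)):
    w=back(T,uv,z);print(n);show(P,poly,[w[0],w[1],np.radians(a),z])
for t in((331,286),(322,210),(320,252)):print(np.round(back(T,t,15),1))
def c(I,x,y,h=40):return cv2.resize(I[y-h:y+h,x-h:x+h],(400,400),interpolation=cv2.INTER_CUBIC)
cv2.imwrite("pics/m1.png",np.hstack([c(P["top"]["image"],322,250,50),c(P["side"]["image"],330,250,55)])[:,:,::-1])
E
```

```text
base
   ('top',) [602.4 373.2] 13.65 22.0 cost 44.3
   ('side',) [602.9 371.7] 14.11 22.0 cost 7.0
   ('top', 'side') [603.4 373.8] 13.8 20.6 cost 52.6
cover
   ('top',) [ 585.1 -207. ] -8.25 8.0 cost 2.9
   ('side',) [ 583.7 -207.9] -8.9 8.0 cost 6.6
   ('top', 'side') [ 584.8 -207.4] -8.41 7.1 cost 14.7
cardL
   ('top',) [448.2 351. ] -4.65 12.0 cost 18.1
   ('side',) [448.  349.7] -4.48 12.0 cost 40.6
   ('top', 'side') [448.1 351.4] -3.6 11.2 cost 61.8
cardR
   ('top',) [ 376.1 -199.9] 1.27 12.0 cost 19.6
   ('side',) [ 374.9 -200.1] 0.57 12.0 cost 46.1
   ('top', 'side') [ 374.9 -199.8] 1.42 12.0 cost 68.7
tray
   ('top',) [ 496.9 -380.1] -6.46 22.0 cost 554.7
   ('side',) [ 496.7 -388.2] -7.22 22.0 cost 1577.6
   ('top', 'side') [ 501.9 -384. ] -6.9 -7.2 cost 1663.2
[417.6 -39.4  15. ]
[619.  -17.3  15. ]
[506.4 -11.4  15. ]
```

View pics/m1.png

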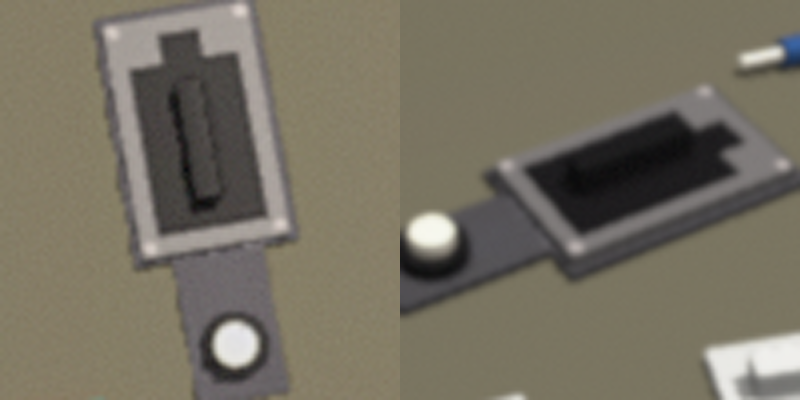

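The montage shows the jig's grey walls with four screws, the dark keyed pocket with its slot pointing away from the robot, and the white button nearest the robot. Next I fit the jig, the ridge and the tray.

```bash
cat >> h.py <<'E'
WALL=rect(158,98)+[10,0]
POCK=np.array([[57,37],[57,14],[77,14],[77,-14],[57,-14],[57,-37],[-57,-37],[-57,37]],float)
E
python3 - <<'E'
from h import *
P=grab()
j=[548,-15,np.radians(8),14]
print("wall");q=show(P,WALL,j,pad=5)
print("pocket");show(P,POCK,[*q[:3],14],kind="dark",pad=-1 if 0 else 2)
for z in(22,):
    for n,uvs in(("top",None),):pass
# button both views: white blob centroid
for n,uv in(("top",(331,286)),("side",(284,262))):
    I=P[n]["image"][uv[1]-12:uv[1]+12,uv[0]-12:uv[0]+12].min(2)
    m=(I>170);y,x=np.nonzero(m);u=(x.mean()+uv[0]-12,y.mean()+uv[1]-12)
    print(n,m.sum(),np.round(u,1),[np.round(back(P[n],u,z)[:2],1).tolist() for z in(20,26,32)])
# tray: dark-grey outline by saturation difference
for n,bx in(("top",(432,210,500,300)),("side",(320,340,470,442))):
    I=P[n]["image"][bx[1]:bx[3],bx[0]:bx[2]].astype(int);m=((I[...,0]-I[...,2])<14).astype(np.uint8)
    k,L,st,_=cv2.connectedComponentsWithStats(m);i=1+np.argmax(st[1:,4]);pt=np.argwhere(L==i)[:,::-1].astype(np.float32)
    r=cv2.boxPoints(cv2.minAreaRect(pt))+[bx[0],bx[1]] 
    w=np.array([back(P[n],u,22)[:2] for u in r]);print(n,np.round(w.mean(0),1),np.round(w).tolist())
E
```

```text
wall
   ('top',) [551.6 -15. ] 9.82 14.0 cost 4.9
   ('side',) [550.5 -13.5] 9.97 14.0 cost 11.0
   ('top', 'side') [551.1 -15. ] 9.87 15.1 cost 20.4
pocket
   ('top',) [550.9 -14.5] 9.87 14.0 cost 7.1
   ('side',) [550.  -15.3] 9.96 14.0 cost 19.2
   ('top', 'side') [550.5 -14.3] 9.83 12.2 cost 26.5
top 87 [330.5 285.6] [[418.5, -37.9], [418.2, -37.8], [417.8, -37.7]]
side 91 [283.2 258.1] [[419.0, -31.0], [417.5, -37.5], [416.0, -44.1]]
top [ 497.  -384.6] [[410.0, -312.0], [593.0, -333.0], [584.0, -459.0], [401.0, -435.0]]
side [ 498.9 -393.1] [[410.0, -319.0], [623.0, -339.0], [573.0, -469.0], [389.0, -446.0]]
```

```bash
cat > go.py <<'E'
import sys,numpy as np
from rig import state
x,y,z,yaw=map(float,sys.argv[1:5])
s=state();p=s["ee_pos"];t=s["orientation"][2]
d=np.array([x,y,z])-p;c,n=np.cos(t),np.sin(t)
w=(yaw-np.degrees(t)+90)%180-90
print("dx %.2f dy %.2f dz %.2f wz %.2f"%((d[0]*c+d[1]*n)/10,(d[0]*n-d[1]*c)/10,-d[2]/10,-w),"| t %.1f"%s["time_s"],"roll/pitch",np.round(s["orientation"][:2],4),"F",np.round(s["contact_force"],1),"gap %.1f grip %.0f"%(s["finger_gap"],s["grip_force"]))
E
python3 go.py 551 -14.5 300 9.87
```

```text
dx -51.54 dy -32.95 dz 10.47 wz -32.15 | t 1.0 roll/pitch [-3.1416  0.    ] F [-0.2  0.4  0.6] gap 85.5 grip 0
```

>>> {"op": "servo_tool", "data": {"motion": [{"dx": -3,"dy": -2,"wz": -2},{"dx": -7,"dy": -4.5,"wz": -5},{"dx": -10,"dy": -6.5,"wz": -8},{"dx": -14,"dy": -9,"wz": -11},{"dx": -17,"dy": -11,"wz": -14},{"dx": -20.5,"dy": -13,"wz": -18},{"dx": -24,"dy": -15,"wz": -22},{"dx": -27,"dy": -17,"wz": -26}]}}

```text
invalid input
```

```bash
python3 go.py 551 -14.5 300 9.87
```

```text
dx -51.54 dy -32.95 dz 10.47 wz -32.15 | t 1.0 roll/pitch [-3.1416  0.    ] F [-0.2  0.4  0.6] gap 85.5 grip 0
```

Every key seems to be needed in each row.

>>> {"op": "servo_tool", "data": {"motion": [{"dx": -14,"dy": -9,"dz": 0,"wx": 0,"wy": 0,"wz": -12,"fingers": 8.5},{"dx": -28,"dy": -18,"dz": 0,"wx": 0,"wy": 0,"wz": -24,"fingers": 8.5},{"dx": -28,"dy": -18,"dz": 0,"wx": 0,"wy": 0,"wz": -24,"fingers": 8.5},{"dx": -28,"dy": -18,"dz": 0,"wx": 0,"wy": 0,"wz": -24,"fingers": 8.5},{"dx": -28,"dy": -18,"dz": 0,"wx": 0,"wy": 0,"wz": -24,"fingers": 8.5},{"dx": -28,"dy": -18,"dz": 0,"wx": 0,"wy": 0,"wz": -24,"fingers": 8.5},{"dx": -28,"dy": -18,"dz": 0,"wx": 0,"wy": 0,"wz": -24,"fingers": 8.5},{"dx": -28,"dy": -18,"dz": 0,"wx": 0,"wy": 0,"wz": -24,"fingers": 8.5}]}}

```text
time_s: 1.67
ee_pos: [383.0, 222.0, 404.9]
orientation: [3.141, 0.001, -3.111]
contact_force: [1.2, 1.0, 0.2]
finger_gap: 84.6
grip_force: 0.0
```

```bash
python3 go.py 551 -14.5 300 9.87
```

```text
dx -16.08 dy -24.14 dz 10.49 wz -8.14 | t 1.7 roll/pitch [3.1414e+00 6.0000e-04] F [1.2 1.  0.2] gap 84.6 grip 0
```

>>> {"op": "servo_tool", "data": {"motion": [{"dx": -8,"dy": -12,"dz": 4,"wx": 0,"wy": 0,"wz": -5,"fingers": 8.5},{"dx": -16,"dy": -23.5,"dz": 8,"wx": 0,"wy": 0,"wz": -8,"fingers": 8.5},{"dx": -16,"dy": -23.5,"dz": 8,"wx": 0,"wy": 0,"wz": -8,"fingers": 8.5},{"dx": -16,"dy": -23.5,"dz": 8,"wx": 0,"wy": 0,"wz": -8,"fingers": 8.5},{"dx": -16,"dy": -23.5,"dz": 8,"wx": 0,"wy": 0,"wz": -8,"fingers": 8.5},{"dx": -16,"dy": -23.5,"dz": 8,"wx": 0,"wy": 0,"wz": -8,"fingers": 8.5},{"dx": -16,"dy": -23.5,"dz": 8,"wx": 0,"wy": 0,"wz": -8,"fingers": 8.5},{"dx": -16,"dy": -23.5,"dz": 8,"wx": 0,"wy": 0,"wz": -8,"fingers": 8.5}]}}

```text
time_s: 2.33
ee_pos: [552.1, -10.8, 322.4]
orientation: [-3.141, -0.001, -2.976]
contact_force: [-0.7, -0.8, -0.2]
finger_gap: 84.9
grip_force: 0.0
```

>>> {"op": "servo_tool", "data": {"motion": [{"dx": 0,"dy": 0,"dz": 0,"wx": 0,"wy": 0,"wz": 0,"fingers": 8.5},{"dx": 0,"dy": 0,"dz": 0,"wx": 0,"wy": 0,"wz": 0,"fingers": 8.5}]}}

```text
time_s: 2.5
ee_pos: [549.2, -6.2, 324.6]
orientation: [3.141, -0.001, -2.973]
contact_force: [0.1, 0.6, 0.6]
finger_gap: 85.0
grip_force: 0.0
```

```bash
python3 go.py 551 -14.5 203 9.87
```

```text
dx -0.04 dy -0.85 dz 12.16 wz -0.18 | t 2.5 roll/pitch [ 3.1412e+00 -7.0000e-04] F [0.1 0.6 0.6] gap 85.0 grip 0
```

>>> {"op": "servo_tool", "data": {"motion": [{"dx": 0,"dy": -0.8,"dz": 4,"wx": 0,"wy": 0,"wz": -0.2,"fingers": 8.5},{"dx": 0,"dy": -0.8,"dz": 8,"wx": 0,"wy": 0,"wz": -0.2,"fingers": 8.5},{"dx": 0,"dy": -0.8,"dz": 11,"wx": 0,"wy": 0,"wz": -0.2,"fingers": 8.5},{"dx": 0,"dy": -0.8,"dz": 12.1,"wx": 0,"wy": 0,"wz": -0.2,"fingers": 8.5},{"dx": 0,"dy": -0.8,"dz": 12.1,"wx": 0,"wy": 0,"wz": -0.2,"fingers": 8.5},{"dx": 0,"dy": -0.8,"dz": 12.1,"wx": 0,"wy": 0,"wz": -0.2,"fingers": 5},{"dx": 0,"dy": -0.8,"dz": 12.1,"wx": 0,"wy": 0,"wz": -0.2,"fingers": 3},{"dx": 0,"dy": -0.8,"dz": 12.1,"wx": 0,"wy": 0,"wz": -0.2,"fingers": 2.4}]}}

```text
time_s: 3.17
ee_pos: [551.1, -13.8, 205.3]
orientation: [-3.141, 0.002, -2.968]
contact_force: [-0.0, 0.4, 0.3]
finger_gap: 51.2
grip_force: 0.0
```

>>> {"op": "servo_tool", "data": {"motion": [{"dx": 0,"dy": 0,"dz": 0,"wx": 0,"wy": 0,"wz": 0,"fingers": 2.4},{"dx": 0,"dy": 0,"dz": 0,"wx": 0,"wy": 0,"wz": 0,"fingers": 2.4},{"dx": 0,"dy": 0,"dz": 0,"wx": 0,"wy": 0,"wz": 0,"fingers": 2.4},{"dx": 0,"dy": 0,"dz": 0,"wx": 0,"wy": 0,"wz": 0,"fingers": 2.4}]}}

```text
time_s: 3.5
ee_pos: [550.8, -14.1, 203.9]
orientation: [-3.141, 0.0, -2.968]
contact_force: [-1.0, -0.0, -0.2]
finger_gap: 23.9
grip_force: 0.0
```

```bash
python3 go.py 551 -14.5 191 9.87; python3 - <<'E'
from h import *
P=grab();I=P["side"]["image"]
s=state();p=s["ee_pos"];uv=proj(P["side"],[[p[0],p[1],p[2]-173],[p[0],p[1],p[2]-160],[p[0],p[1],p[2]-186]]);print(np.round(uv,1))
u=uv[0].astype(int);c=I[u[1]-60:u[1]+40,u[0]-60:u[0]+60];cv2.imwrite("pics/g1.png",cv2.resize(c,None,fx=5,fy=5,interpolation=cv2.INTER_CUBIC)[:,:,::-1]);print(u)
E
```

```text
dx -0.01 dy -0.04 dz 1.29 wz 0.05 | t 3.5 roll/pitch [-3.1414e+00  4.0000e-04] F [-1.  -0.  -0.2] gap 23.9 grip 0
[[338.1 235.3]
 [338.1 230.7]
 [338.  239.8]]
[338 235]
```

View pics/g1.png

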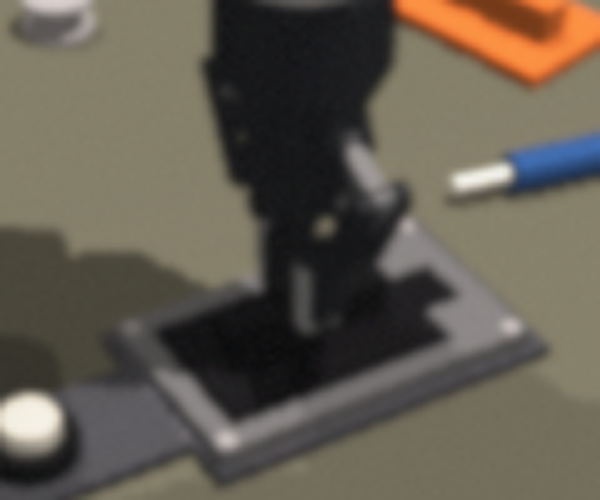

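The crop shows the fingers straddling the ridge with the near tip at side pixel (341,242), so 173 mm applies when shut. I descend carefully and grip.

>>> {"op": "servo_tool", "data": {"motion": [{"dx": 0,"dy": 0,"dz": 0.2,"wx": 0,"wy": 0,"wz": 0,"fingers": 3},{"dx": 0,"dy": 0,"dz": 0.4,"wx": 0,"wy": 0,"wz": 0,"fingers": 3},{"dx": 0,"dy": 0,"dz": 0.6,"wx": 0,"wy": 0,"wz": 0,"fingers": 3},{"dx": 0,"dy": 0,"dz": 0.6,"wx": 0,"wy": 0,"wz": 0,"fingers": 3},{"dx": 0,"dy": 0,"dz": 0.6,"wx": 0,"wy": 0,"wz": 0,"fingers": 3}]}}

```text
time_s: 4.02
ee_pos: [550.7, -14.1, 197.5]
orientation: [3.141, -0.0, -2.968]
contact_force: [-0.6, 0.6, 0.3]
finger_gap: 29.6
grip_force: 0.0
```

>>> {"op": "servo_tool", "data": {"motion": [{"dx": 0,"dy": 0,"dz": 0.2,"wx": 0,"wy": 0,"wz": 0,"fingers": 3},{"dx": 0,"dy": 0,"dz": 0.4,"wx": 0,"wy": 0,"wz": 0,"fingers": 3},{"dx": 0,"dy": 0,"dz": 0.5,"wx": 0,"wy": 0,"wz": 0,"fingers": 3},{"dx": 0,"dy": 0,"dz": 0.5,"wx": 0,"wy": 0,"wz": 0,"fingers": 0.5},{"dx": 0,"dy": 0,"dz": 0.5,"wx": 0,"wy": 0,"wz": 0,"fingers": 0.5},{"dx": 0,"dy": 0,"dz": 0.5,"wx": 0,"wy": 0,"wz": 0,"fingers": 0.5},{"dx": 0,"dy": 0,"dz": 0.5,"wx": 0,"wy": 0,"wz": 0,"fingers": 0.5},{"dx": 0,"dy": 0,"dz": 0.5,"wx": 0,"wy": 0,"wz": 0,"fingers": 0.5}]}}

```text
time_s: 4.68
ee_pos: [550.7, -14.1, 192.7]
orientation: [3.142, -0.0, -2.968]
contact_force: [0.0, 0.0, -0.2]
finger_gap: 16.5
grip_force: 58.7
```

>>> {"op": "servo_tool", "data": {"motion": [{"dx": 0,"dy": 0,"dz": -1,"wx": 0,"wy": 0,"wz": 0,"fingers": 0.5},{"dx": 0,"dy": 0,"dz": -3,"wx": 0,"wy": 0,"wz": 0,"fingers": 0.5},{"dx": 0,"dy": 0,"dz": -5,"wx": 0,"wy": 0,"wz": 0,"fingers": 0.5},{"dx": 0,"dy": 0,"dz": -8,"wx": 0,"wy": 0,"wz": 0,"fingers": 0.5},{"dx": 0,"dy": 0,"dz": -8,"wx": 0,"wy": 0,"wz": 0,"fingers": 0.5},{"dx": 0,"dy": 0,"dz": -8,"wx": 0,"wy": 0,"wz": 0,"fingers": 0.5},{"dx": 0,"dy": 0,"dz": -8,"wx": 0,"wy": 0,"wz": 0,"fingers": 0.5},{"dx": 0,"dy": 0,"dz": -8,"wx": 0,"wy": 0,"wz": 0,"fingers": 0.5}]}}

```text
time_s: 5.35
ee_pos: [550.4, -14.1, 272.0]
orientation: [3.141, -0.001, -2.968]
contact_force: [0.2, 0.1, -0.8]
finger_gap: 17.0
grip_force: 58.7
```

```bash
python3 go.py 487 -383.5 272 -6.5
```

```text
dx 12.61 dy -35.30 dz -0.00 wz 16.42 | t 5.3 roll/pitch [ 3.1411e+00 -1.3000e-03] F [ 0.2  0.1 -0.8] gap 17.0 grip 59
```

>>> {"op": "servo_tool", "data": {"motion": [{"dx": 1,"dy": -2,"dz": 0,"wx": 0,"wy": 0,"wz": 2,"fingers": 0.5},{"dx": 2,"dy": -5,"dz": 0,"wx": 0,"wy": 0,"wz": 4,"fingers": 0.5},{"dx": 3,"dy": -8.5,"dz": 0,"wx": 0,"wy": 0,"wz": 6,"fingers": 0.5},{"dx": 4,"dy": -12,"dz": 0,"wx": 0,"wy": 0,"wz": 8,"fingers": 0.5},{"dx": 5.5,"dy": -15.5,"dz": 0,"wx": 0,"wy": 0,"wz": 10,"fingers": 0.5},{"dx": 6.8,"dy": -19,"dz": 0,"wx": 0,"wy": 0,"wz": 12,"fingers": 0.5},{"dx": 8,"dy": -22.5,"dz": 0,"wx": 0,"wy": 0,"wz": 14,"fingers": 0.5},{"dx": 9,"dy": -25,"dz": 0,"wx": 0,"wy": 0,"wz": 16.4,"fingers": 0.5}]}}

```text
time_s: 6.02
ee_pos: [504.3, -278.5, 271.7]
orientation: [3.141, -0.001, 3.026]
contact_force: [0.1, 0.1, -1.4]
finger_gap: 16.8
grip_force: 58.7
```

>>> {"op": "servo_tool", "data": {"motion": [{"dx": 0,"dy": 0,"dz": 0,"wx": 0,"wy": 0,"wz": 0,"fingers": 0.5},{"dx": 0,"dy": 0,"dz": 0,"wx": 0,"wy": 0,"wz": 0,"fingers": 0.5}]}}

```text
time_s: 6.18
ee_pos: [504.6, -277.0, 271.6]
orientation: [3.141, -0.002, 3.026]
contact_force: [0.6, 1.4, -0.7]
finger_gap: 17.0
grip_force: 58.9
```

```bash
python3 go.py 487 -383.5 193 -6.5
```

```text
dx 0.52 dy -10.79 dz 7.86 wz -0.10 | t 6.2 roll/pitch [ 3.1406e+00 -1.5000e-03] F [ 0.6  1.4 -0.7] gap 17.0 grip 59
```

>>> {"op": "servo_tool", "data": {"motion": [{"dx": 0.2,"dy": -3.5,"dz": 0,"wx": 0,"wy": 0,"wz": 0,"fingers": 0.5},{"dx": 0.4,"dy": -7,"dz": 0,"wx": 0,"wy": 0,"wz": 0,"fingers": 0.5},{"dx": 0.5,"dy": -10.7,"dz": 0,"wx": 0,"wy": 0,"wz": 0,"fingers": 0.5},{"dx": 0.5,"dy": -10.7,"dz": 2,"wx": 0,"wy": 0,"wz": 0,"fingers": 0.5},{"dx": 0.5,"dy": -10.7,"dz": 4,"wx": 0,"wy": 0,"wz": 0,"fingers": 0.5},{"dx": 0.5,"dy": -10.7,"dz": 6,"wx": 0,"wy": 0,"wz": 0,"fingers": 0.5},{"dx": 0.5,"dy": -10.7,"dz": 7,"wx": 0,"wy": 0,"wz": 0,"fingers": 0.5},{"dx": 0.5,"dy": -10.7,"dz": 7.5,"wx": 0,"wy": 0,"wz": 0,"fingers": 0.5}]}}

```text
time_s: 6.85
ee_pos: [488.1, -380.3, 195.9]
orientation: [3.14, -0.002, 3.03]
contact_force: [0.1, 0.2, -1.4]
finger_gap: 16.8
grip_force: 59.1
```

>>> {"op": "servo_tool", "data": {"motion": [{"dx": 0,"dy": 0,"dz": 0.2,"wx": 0,"wy": 0,"wz": 0,"fingers": 0.5},{"dx": 0,"dy": 0,"dz": 0.3,"wx": 0,"wy": 0,"wz": 0,"fingers": 0.5},{"dx": 0,"dy": 0,"dz": 0.35,"wx": 0,"wy": 0,"wz": 0,"fingers": 0.5},{"dx": 0,"dy": 0,"dz": 0.35,"wx": 0,"wy": 0,"wz": 0,"fingers": 0.5}]}}

```text
time_s: 7.18
ee_pos: [488.4, -381.7, 194.9]
orientation: [-3.141, 0.001, 3.029]
contact_force: [0.2, -0.2, -1.7]
finger_gap: 16.3
grip_force: 59.1
```

>>> {"op": "servo_tool", "data": {"motion": [{"dx": 0,"dy": 0,"dz": 0,"wx": 0,"wy": 0,"wz": 0,"fingers": 0.5},{"dx": 0,"dy": 0,"dz": 0.1,"wx": 0,"wy": 0,"wz": 0,"fingers": 0.5},{"dx": 0,"dy": 0,"dz": 0.15,"wx": 0,"wy": 0,"wz": 0,"fingers": 0.5},{"dx": 0,"dy": 0,"dz": 0.15,"wx": 0,"wy": 0,"wz": 0,"fingers": 0.5}]}}

```text
time_s: 7.52
ee_pos: [488.1, -381.7, 192.7]
orientation: [-3.142, 0.0, 3.028]
contact_force: [0.3, 0.2, -1.6]
finger_gap: 17.0
grip_force: 59.1
```

>>> {"op": "servo_tool", "data": {"motion": [{"dx": 0,"dy": 0,"dz": 0.1,"wx": 0,"wy": 0,"wz": 0,"fingers": 0.5},{"dx": 0,"dy": 0,"dz": 0.1,"wx": 0,"wy": 0,"wz": 0,"fingers": 0.5},{"dx": 0,"dy": 0,"dz": 0.1,"wx": 0,"wy": 0,"wz": 0,"fingers": 0.5},{"dx": 0,"dy": 0,"dz": 0.1,"wx": 0,"wy": 0,"wz": 0,"fingers": 4},{"dx": 0,"dy": 0,"dz": 0.1,"wx": 0,"wy": 0,"wz": 0,"fingers": 4},{"dx": 0,"dy": 0,"dz": 0.1,"wx": 0,"wy": 0,"wz": 0,"fingers": 4},{"dx": 0,"dy": 0,"dz": 0.1,"wx": 0,"wy": 0,"wz": 0,"fingers": 4}]}}

```text
time_s: 8.1
ee_pos: [488.2, -381.7, 191.7]
orientation: [-3.142, 0.0, 3.029]
contact_force: [0.3, -0.6, -0.3]
finger_gap: 39.9
grip_force: 0.0
```

>>> {"op": "servo_tool", "data": {"motion": [{"dx": 0,"dy": 0,"dz": -2,"wx": 0,"wy": 0,"wz": 0,"fingers": 4},{"dx": 0,"dy": 0,"dz": -5,"wx": 0,"wy": 0,"wz": 0,"fingers": 4},{"dx": 0,"dy": 0,"dz": -9,"wx": 0,"wy": 0,"wz": 0,"fingers": 5},{"dx": 0,"dy": 0,"dz": -12,"wx": 0,"wy": 0,"wz": 0,"fingers": 8.5},{"dx": 0,"dy": 4,"dz": -12,"wx": 0,"wy": 0,"wz": 0,"fingers": 8.5},{"dx": 0,"dy": 8,"dz": -12,"wx": 0,"wy": 0,"wz": 0,"fingers": 8.5},{"dx": 0,"dy": 12,"dz": -12,"wx": 0,"wy": 0,"wz": 0,"fingers": 8.5},{"dx": 0,"dy": 16,"dz": -12,"wx": 0,"wy": 0,"wz": 0,"fingers": 8.5}]}}

```text
time_s: 8.77
ee_pos: [505.9, -221.1, 311.9]
orientation: [-3.141, 0.0, 3.028]
contact_force: [0.6, 0.2, 0.4]
finger_gap: 84.9
grip_force: 0.0
```

>>> {"op": "servo_tool", "data": {"motion": [{"dx": -1,"dy": 4,"dz": 0,"wx": 0,"wy": 0,"wz": 0,"fingers": 8.5},{"dx": -2,"dy": 8,"dz": 0,"wx": 0,"wy": 0,"wz": 0,"fingers": 8.5},{"dx": -3,"dy": 12,"dz": 0,"wx": 0,"wy": 0,"wz": 0,"fingers": 8.5},{"dx": -4,"dy": 16,"dz": 0,"wx": 0,"wy": 0,"wz": -2,"fingers": 8.5},{"dx": -5,"dy": 20,"dz": 0,"wx": 0,"wy": 0,"wz": -5,"fingers": 8.5},{"dx": -6,"dy": 24,"dz": 0,"wx": 0,"wy": 0,"wz": -9,"fingers": 8.5},{"dx": -7,"dy": 28,"dz": 0,"wx": 0,"wy": 0,"wz": -14,"fingers": 8.5},{"dx": -7,"dy": 32,"dz": 0,"wx": 0,"wy": 0,"wz": -18,"fingers": 8.5}]}}

```text
time_s: 9.43
ee_pos: [613.0, 89.4, 311.6]
orientation: [-3.141, 0.001, -2.936]
contact_force: [-0.5, 0.5, -0.9]
finger_gap: 84.8
grip_force: 0.0
```

```bash
python3 go.py 603 373 300 13.8; python3 - <<'E'
from h import *
P=grab();cv2.imwrite("pics/t2.png",cv2.resize(P["top"]["image"][190:320,280:510],None,fx=3,fy=3,interpolation=cv2.INTER_CUBIC)[:,:,::-1])
print("pocket");show(P,POCK,[550.7,-14.6,np.radians(9.87),14],kind="dark",pad=2)
E
```

```text
dx -4.81 dy 27.97 dz 1.16 wz -2.03 | t 9.4 roll/pitch [-3.1414e+00  9.0000e-04] F [-0.5  0.5 -0.9] gap 84.8 grip 0
pocket
   ('top',) [551.2 -15.2] 10.16 14.0 cost 8.4
   ('side',) [550.4 -15.6] 9.75 14.0 cost 15.7
   ('top', 'side') [551.2 -14.8] 9.73 13.2 cost 22.6
```

View pics/t2.png

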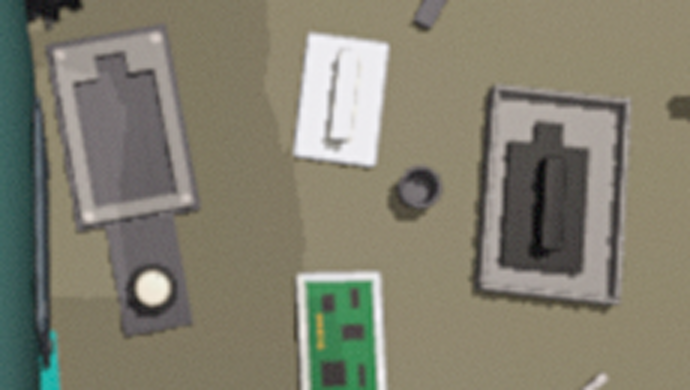

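The picture shows the blanking plate lying flat in the tray at (545,200) of the crop, and an empty pocket. Next I refine the base pose using the first images, with the tongue modelled at its own height.

```bash
python3 - <<'E'
s=open('h.py').read()
s=s.replace("c,s=np.cos(a),np.sin(a);q=poly@","c,s=np.cos(a),np.sin(a);dz=poly[:,2] if poly.shape[1]>2 else 0;q=poly[:,:2]@").replace("np.full(len(q),z)]","np.full(len(q),z)+dz]")
s+='''
BASE3=np.c_[BASE,np.array([0,0,-14,-14,0,0,0,0.])]
'''
open('h.py','w').write(s)
E
python3 - <<'E'
from h import *
P=grab()
for n in P: P[n]["image"]=cv2.imread(f"pics/{n}0.png")[:,:,::-1]
show(P,BASE3,[602.5,373,np.radians(13.8),22],pad=8)
E
python3 go.py 603 373 300 13.8
```

```text
('top',) [602.1 373.2] 12.74 22.0 cost 4.4
   ('side',) [601.8 370.8] 14.21 22.0 cost 3.8
   ('top', 'side') [602.4 373.8] 12.93 20.4 cost 9.4
dx -4.87 dy 28.05 dz 1.15 wz -2.18 | t 9.6 roll/pitch [-3.1414e+00 -3.0000e-04] F [0.5 0.5 0.3] gap 85.1 grip 0
```

>>> {"op": "servo_tool", "data": {"motion": [{"dx": -0.6,"dy": 4,"dz": 0,"wx": 0,"wy": 0,"wz": -0.5,"fingers": 8.5},{"dx": -1.2,"dy": 8,"dz": 0,"wx": 0,"wy": 0,"wz": -1,"fingers": 8.5},{"dx": -2,"dy": 12,"dz": 0,"wx": 0,"wy": 0,"wz": -1.6,"fingers": 8.5},{"dx": -2.8,"dy": 16,"dz": 0,"wx": 0,"wy": 0,"wz": -1.6,"fingers": 8.5},{"dx": -3.5,"dy": 20,"dz": 0,"wx": 0,"wy": 0,"wz": -1.6,"fingers": 8.5},{"dx": -4.2,"dy": 24,"dz": 0,"wx": 0,"wy": 0,"wz": -1.6,"fingers": 8.5},{"dx": -4.9,"dy": 27,"dz": 0,"wx": 0,"wy": 0,"wz": -1.6,"fingers": 8.5},{"dx": -4.9,"dy": 28,"dz": 0,"wx": 0,"wy": 0,"wz": -1.6,"fingers": 8.5}]}}

```text
time_s: 10.3
ee_pos: [604.0, 374.0, 311.3]
orientation: [3.141, 0.0, -2.912]
contact_force: [0.7, 1.0, 0.3]
finger_gap: 85.0
grip_force: 0.0
```

>>> {"op": "servo_tool", "data": {"motion": [{"dx": 0,"dy": 0,"dz": 0,"wx": 0,"wy": 0,"wz": 0,"fingers": 8.5},{"dx": 0,"dy": 0,"dz": 3,"wx": 0,"wy": 0,"wz": 0,"fingers": 8.5},{"dx": 0,"dy": 0,"dz": 6,"wx": 0,"wy": 0,"wz": 0,"fingers": 8.5},{"dx": 0,"dy": 0,"dz": 6,"wx": 0,"wy": 0,"wz": 0,"fingers": 8.5},{"dx": 0,"dy": 0,"dz": 6,"wx": 0,"wy": 0,"wz": 0,"fingers": 8.5}]}}

```text
time_s: 10.72
ee_pos: [604.1, 369.6, 251.3]
orientation: [-3.141, -0.003, -2.915]
contact_force: [0.4, 0.0, 0.1]
finger_gap: 84.9
grip_force: 0.0
```

```bash
python3 go.py 602 372.5 176 13.2
```

```text
dx 0.13 dy 0.33 dz 7.53 wz -0.20 | t 10.7 roll/pitch [-3.1408e+00 -2.7000e-03] F [0.4 0.  0.1] gap 84.9 grip 0
```

>>> {"op": "servo_tool", "data": {"motion": [{"dx": 0.1,"dy": 0.3,"dz": 2,"wx": 0,"wy": 0,"wz": -0.2,"fingers": 8.5},{"dx": 0.1,"dy": 0.3,"dz": 4,"wx": 0,"wy": 0,"wz": -0.2,"fingers": 8.5},{"dx": 0.1,"dy": 0.3,"dz": 6,"wx": 0,"wy": 0,"wz": -0.2,"fingers": 8.5},{"dx": 0.1,"dy": 0.3,"dz": 7,"wx": 0,"wy": 0,"wz": -0.2,"fingers": 8.5},{"dx": 0.1,"dy": 0.3,"dz": 7.6,"wx": 0,"wy": 0,"wz": -0.2,"fingers": 8.5},{"dx": 0.1,"dy": 0.3,"dz": 7.6,"wx": 0,"wy": 0,"wz": -0.2,"fingers": 8.5},{"dx": 0.1,"dy": 0.3,"dz": 7.6,"wx": 0,"wy": 0,"wz": -0.2,"fingers": 7.5},{"dx": 0.1,"dy": 0.3,"dz": 7.6,"wx": 0,"wy": 0,"wz": -0.2,"fingers": 6}]}}

```text
time_s: 11.38
ee_pos: [602.8, 374.2, 177.7]
orientation: [3.141, 0.002, -2.909]
contact_force: [0.7, -1.9, 0.9]
finger_gap: 68.3
grip_force: 66.7
```

>>> {"op": "servo_tool", "data": {"motion": [{"dx": 0,"dy": 0,"dz": 0,"wx": 0,"wy": 0,"wz": 0,"fingers": 6},{"dx": 0,"dy": 0,"dz": 0,"wx": 0,"wy": 0,"wz": 0,"fingers": 6},{"dx": 0,"dy": 0,"dz": 0,"wx": 0,"wy": 0,"wz": 0,"fingers": 6},{"dx": 0,"dy": 0,"dz": 0,"wx": 0,"wy": 0,"wz": 0,"fingers": 6}]}}

```text
time_s: 11.72
ee_pos: [602.8, 374.3, 177.7]
orientation: [-3.142, 0.003, -2.909]
contact_force: [-0.8, -1.7, 5.7]
finger_gap: 68.2
grip_force: 68.3
```

>>> {"op": "servo_tool", "data": {"motion": [{"dx": 0,"dy": 0,"dz": -1,"wx": 0,"wy": 0,"wz": 0,"fingers": 6},{"dx": 0,"dy": 0,"dz": -2,"wx": 0,"wy": 0,"wz": 0,"fingers": 6},{"dx": 0,"dy": 0,"dz": -4,"wx": 0,"wy": 0,"wz": 0,"fingers": 6},{"dx": 0,"dy": 0,"dz": -6,"wx": 0,"wy": 0,"wz": 0,"fingers": 6},{"dx": 0,"dy": 0,"dz": -7,"wx": 0,"wy": 0,"wz": 0,"fingers": 6},{"dx": 0,"dy": 0,"dz": -7,"wx": 0,"wy": 0,"wz": 0,"fingers": 6},{"dx": 0,"dy": 0,"dz": -7,"wx": 0,"wy": 0,"wz": 0,"fingers": 6},{"dx": 0,"dy": 0,"dz": -7,"wx": 0,"wy": 0,"wz": 0,"fingers": 6}]}}

```text
time_s: 12.38
ee_pos: [602.0, 374.1, 244.8]
orientation: [-3.141, -0.001, -2.909]
contact_force: [-0.7, -0.1, -2.4]
finger_gap: 68.2
grip_force: 74.1
```

```bash
python3 go.py 551 -14.9 245 9.85
```

```text
dx 13.93 dy -36.68 dz -0.02 wz 3.47 | t 12.4 roll/pitch [-3.1414e+00 -1.2000e-03] F [-0.7 -0.1 -2.4] gap 68.2 grip 74
```

>>> {"op": "servo_tool", "data": {"motion": [{"dx": 0.7,"dy": -2,"dz": 0,"wx": 0,"wy": 0,"wz": 0.3,"fingers": 6},{"dx": 2,"dy": -5.5,"dz": 0,"wx": 0,"wy": 0,"wz": 0.6,"fingers": 6},{"dx": 3.5,"dy": -9,"dz": 0,"wx": 0,"wy": 0,"wz": 1,"fingers": 6},{"dx": 5,"dy": -12.5,"dz": 0,"wx": 0,"wy": 0,"wz": 1.5,"fingers": 6},{"dx": 6.5,"dy": -16,"dz": 0,"wx": 0,"wy": 0,"wz": 2,"fingers": 6},{"dx": 7.8,"dy": -19.5,"dz": 0,"wx": 0,"wy": 0,"wz": 2.5,"fingers": 6},{"dx": 9,"dy": -23,"dz": 0,"wx": 0,"wy": 0,"wz": 3,"fingers": 6},{"dx": 10,"dy": -26,"dz": 0,"wx": 0,"wy": 0,"wz": 3.5,"fingers": 6}]}}

```text
time_s: 13.05
ee_pos: [563.8, 96.1, 244.7]
orientation: [3.142, -0.002, -2.971]
contact_force: [0.4, -0.3, -1.3]
finger_gap: 68.2
grip_force: 74.2
```

>>> {"op": "servo_tool", "data": {"motion": [{"dx": 1,"dy": -3,"dz": 0,"wx": 0,"wy": 0,"wz": 0,"fingers": 6},{"dx": 2,"dy": -6,"dz": 0,"wx": 0,"wy": 0,"wz": 0,"fingers": 6},{"dx": 3,"dy": -9,"dz": 0,"wx": 0,"wy": 0,"wz": 0,"fingers": 6},{"dx": 3.3,"dy": -10.8,"dz": 0,"wx": 0,"wy": 0,"wz": 0,"fingers": 6},{"dx": 3.3,"dy": -10.8,"dz": 0,"wx": 0,"wy": 0,"wz": 0,"fingers": 6},{"dx": 3.3,"dy": -10.8,"dz": 0,"wx": 0,"wy": 0,"wz": 0,"fingers": 6},{"dx": 3.3,"dy": -10.8,"dz": 0,"wx": 0,"wy": 0,"wz": 0,"fingers": 6}]}}

```text
time_s: 13.63
ee_pos: [550.6, -13.5, 245.1]
orientation: [3.141, -0.001, -2.97]
contact_force: [0.8, 0.2, -2.4]
finger_gap: 67.8
grip_force: 74.2
```

```bash
python3 go.py 551 -14.9 205 9.85
```

```text
dx -0.02 dy -0.15 dz 4.01 wz -0.03 | t 13.6 roll/pitch [ 3.141e+00 -1.000e-03] F [ 0.8  0.2 -2.4] gap 67.8 grip 74
```

>>> {"op": "servo_tool", "data": {"motion": [{"dx": 0,"dy": -0.15,"dz": 2,"wx": 0,"wy": 0,"wz": 0,"fingers": 6},{"dx": 0,"dy": -0.15,"dz": 4,"wx": 0,"wy": 0,"wz": 0,"fingers": 6},{"dx": 0,"dy": -0.15,"dz": 4,"wx": 0,"wy": 0,"wz": 0,"fingers": 6},{"dx": 0,"dy": -0.15,"dz": 4,"wx": 0,"wy": 0,"wz": 0,"fingers": 6},{"dx": 0,"dy": -0.15,"dz": 4,"wx": 0,"wy": 0,"wz": 0,"fingers": 6}]}}

```text
time_s: 14.05
ee_pos: [551.3, -14.7, 206.4]
orientation: [-3.142, 0.0, -2.969]
contact_force: [0.5, 0.3, -2.3]
finger_gap: 68.0
grip_force: 74.1
```

```bash
python3 go.py 551 -14.9 184 9.85; python3 - <<'E'
from h import *
P=grab("3")
c=lambda I,x,y,h,w:cv2.resize(I[y-h:y+h,x-w:x+w],(400,400),interpolation=cv2.INTER_CUBIC)
cv2.imwrite("pics/m3.png",np.hstack([c(P["top"]["image"],322,240,40,40),c(P["side"]["image"],345,240,50,50)])[:,:,::-1])
E
```

```text
dx 0.03 dy -0.01 dz 2.24 wz 0.02 | t 14.1 roll/pitch [-3.1416e+00  3.0000e-04] F [ 0.5  0.3 -2.3] gap 68.0 grip 74
```

View pics/m3.png

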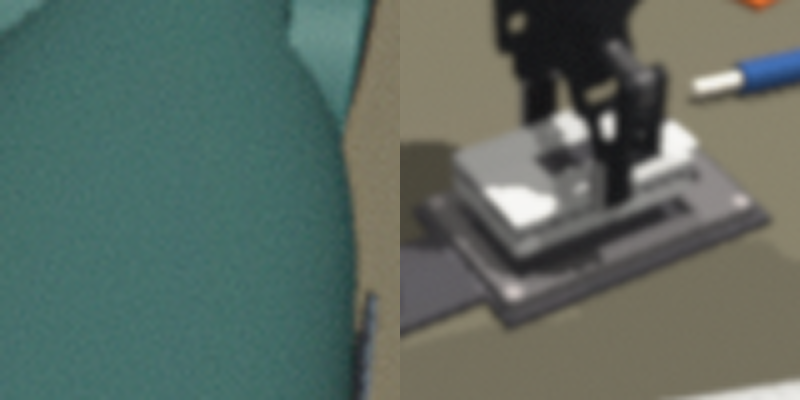

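The top view is blocked by the arm. The side view shows the base hovering level over the pocket, with top corners at about (324.5,250.8), (309,230) and (369,227). I compare these with the predicted corners.

```bash
python3 - <<'E'
from h import *
P={"side":eyes.snapshot("side")}
a=np.radians(9.87)
for off in(-2,0,2):
    q=place(CARD,551.3+off*np.cos(a),-14.7+off*np.sin(a),a,50.7);print(off,np.round(proj(P["side"],q),1).tolist())
I=P["side"]["image"];c=cv2.resize(I[205:265,300:380],None,fx=10,fy=10,interpolation=cv2.INTER_CUBIC)
uv=((proj(P["side"],place(CARD,551.3,-14.7,a,50.7))-[300,205]+.5)*10).astype(int);cv2.polylines(c,[uv],True,(255,0,0),1)
uv=((proj(P["side"],place(POCK,551,-14.9,a,14))-[300,205]+.5)*10).astype(int);cv2.polylines(c,[uv],True,(0,255,0),1)
cv2.imwrite("pics/c4.png",c[:,:,::-1])
E
```

```text
-2 [[350.3, 212.5], [367.8, 229.0], [323.9, 246.0], [307.8, 228.1]]
0 [[351.0, 212.3], [368.5, 228.7], [324.8, 245.7], [308.6, 227.8]]
2 [[351.8, 212.0], [369.3, 228.4], [325.6, 245.4], [309.4, 227.5]]
```

View pics/c4.png

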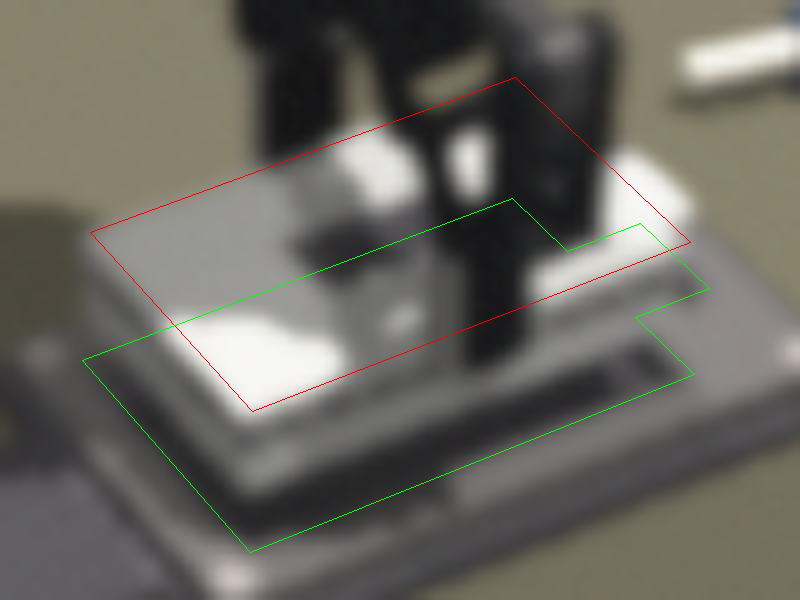

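The overlay suggests the base sits about 3° pitched in the grip, robot end low. I'll quantify it with an edge fit.

```bash
cat > tilt.py <<'E'
from h import *
from scipy.ndimage import map_coordinates,gaussian_filter
def tilt(p,x,y,a,zb,H=22,xs=((-55,-8),(22,50)),grid=True):
    g=gaussian_filter(p["image"].astype(float).mean(2),.5)
    def ends():
        L=[]
        for lo,hi in xs:
            L+=[((lo,-35,0),(hi,-35,0),1),((lo,-35,H),(hi,-35,H),1)]
        L+=[((-55,-35,0),(-55,35,0),1),((-55,-35,H),(-55,35,H),1),((-55,-35,0),(-55,-35,H),1)]
        return L
    def score(q):
        dx,dz,th,dy=q;c,s=np.cos(th),np.sin(th);tot=0
        for A,B,w in ends():
            t=np.linspace(.05,.95,30)[:,None];X=np.array(A)*(1-t)+np.array(B)*t
            X=X-[0,0,H-4];X=np.c_[c*X[:,0]+s*X[:,2],X[:,1],-s*X[:,0]+c*X[:,2]]+[dx,dy,dz+H-4]
            ca,sa=np.cos(a),np.sin(a);W=np.c_[x+ca*X[:,0]-sa*X[:,1],y+sa*X[:,0]+ca*X[:,1],zb+X[:,2]]
            uv=proj(p,W);d=uv[-1]-uv[0];ln=np.hypot(*d);n=np.array([-d[1],d[0]])/ln
            f=lambda k:map_coordinates(g,[(uv+k*n)[:,1],(uv+k*n)[:,0]],order=1)
            tot+=abs((f(.7)-f(-.7)).mean())*ln
        return -tot
    best=None
    for th in np.radians([-6,-4,-2,0,2,4,6]):
        for dx in(-2,0,2):
            for dz in (-2,0,2):
                r=minimize(score,[dx,dz,th,0],method="Nelder-Mead",options=dict(initial_simplex=np.array([[dx,dz,th,0],[dx+1,dz,th,0],[dx,dz+1,th,0],[dx,dz,th+.02,0],[dx,dz,th,1.]])))
                if best is None or r.fun<best.fun:best=r
    return best
if __name__=="__main__":
    s=state();p=eyes.snapshot("side");e=s["ee_pos"]
    r=tilt(p,e[0],e[1],np.radians(9.87),e[2]-177.7);q=r.x
    print("dx %.2f dz %.2f pitch(+ = +x end down) %.2f deg dy %.2f score %.0f"%(q[0],q[1],np.degrees(q[2]),q[3],r.fun))
E
python3 tilt.py
```

```text
dx -9.49 dz 10.65 pitch(+ = +x end down) -0.11 deg dy -11.77 score -4033
```

```bash
sed -i 's|return -tot|return -tot+60*(dy/1.0)**2+15*(dz/1.5)**2+15*(dx/1.5)**2|' tilt.py; python3 tilt.py; python3 - <<'E'
from tilt import *
p=eyes.snapshot("side");s=state();e=s["ee_pos"];a=np.radians(9.87);q=tilt(p,e[0],e[1],a,e[2]-177.7).x
c=cv2.resize(p["image"][205:265,300:380],None,fx=10,fy=10,interpolation=cv2.INTER_CUBIC)
th=q[2];C,S=np.cos(th),np.sin(th)
for z in(0,22):
    X=np.c_[CARD,[z]*4]-[0,0,18];X=np.c_[C*X[:,0]+S*X[:,2],X[:,1],-S*X[:,0]+C*X[:,2]]+[q[0],q[3],q[1]+18]
    W=np.c_[e[0]+np.cos(a)*X[:,0]-np.sin(a)*X[:,1],e[1]+np.sin(a)*X[:,0]+np.cos(a)*X[:,1],e[2]-177.7+X[:,2]]
    cv2.polylines(c,[((proj(p,W)-[300,205]+.5)*10).astype(int)],True,(255,0,0),1)
cv2.imwrite("pics/c5.png",c[:,:,::-1])
E
```

```text
dx -2.38 dz -1.25 pitch(+ = +x end down) -0.27 deg dy 0.01 score -3986
```

View pics/c5.png

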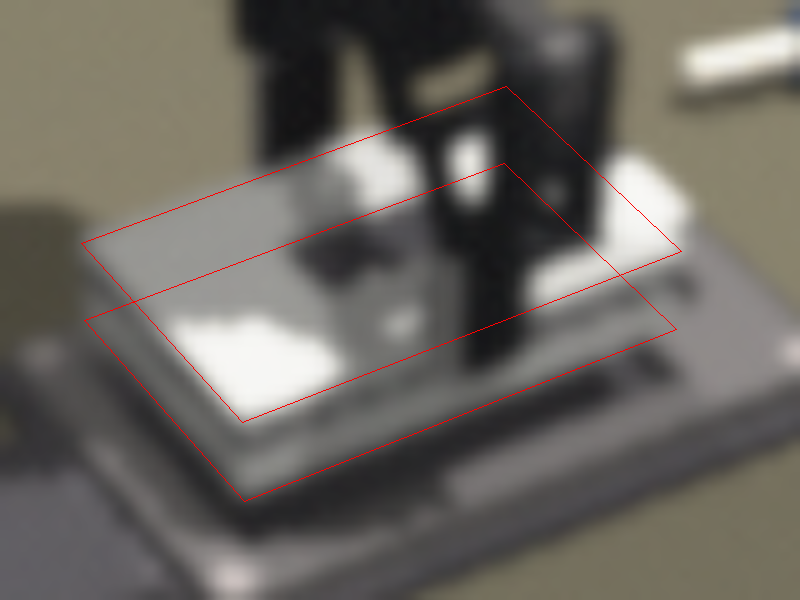

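The base is level; what looked like tilt was the tongue at (665,190). It sits about 1–2 mm back along jig x, so I shift it forward 1.2 mm and lower it while watching the force.

>>> {"op": "servo_tool", "data": {"motion": [{"dx": -0.12,"dy": 0,"dz": 0.5,"wx": 0,"wy": 0,"wz": 0,"fingers": 6},{"dx": -0.12,"dy": 0,"dz": 0.9,"wx": 0,"wy": 0,"wz": 0,"fingers": 6},{"dx": -0.12,"dy": 0,"dz": 1.2,"wx": 0,"wy": 0,"wz": 0,"fingers": 6},{"dx": -0.12,"dy": 0,"dz": 1.2,"wx": 0,"wy": 0,"wz": 0,"fingers": 6},{"dx": -0.12,"dy": 0,"dz": 1.4,"wx": 0,"wy": 0,"wz": 0,"fingers": 6},{"dx": -0.12,"dy": 0,"dz": 1.4,"wx": 0,"wy": 0,"wz": 0,"fingers": 6}]}}

```text
time_s: 14.85
ee_pos: [552.1, -15.1, 191.3]
orientation: [3.141, -0.0, -2.97]
contact_force: [-0.0, 0.2, -2.1]
finger_gap: 68.0
grip_force: 74.2
```

>>> {"op": "servo_tool", "data": {"motion": [{"dx": 0,"dy": 0,"dz": 0.1,"wx": 0,"wy": 0,"wz": 0,"fingers": 6},{"dx": 0,"dy": 0,"dz": 0.2,"wx": 0,"wy": 0,"wz": 0,"fingers": 6},{"dx": 0,"dy": 0,"dz": 0.2,"wx": 0,"wy": 0,"wz": 0,"fingers": 6},{"dx": 0,"dy": 0,"dz": 0.3,"wx": 0,"wy": 0,"wz": 0,"fingers": 6},{"dx": 0,"dy": 0,"dz": 0.3,"wx": 0,"wy": 0,"wz": 0,"fingers": 6}]}}

```text
time_s: 15.27
ee_pos: [552.2, -15.1, 188.6]
orientation: [3.142, -0.0, -2.97]
contact_force: [-0.2, 0.2, -3.2]
finger_gap: 68.3
grip_force: 74.2
```

>>> {"op": "servo_tool", "data": {"motion": [{"dx": 0,"dy": 0,"dz": 0.1,"wx": 0,"wy": 0,"wz": 0,"fingers": 6},{"dx": 0,"dy": 0,"dz": 0.2,"wx": 0,"wy": 0,"wz": 0,"fingers": 6},{"dx": 0,"dy": 0,"dz": 0.3,"wx": 0,"wy": 0,"wz": 0,"fingers": 6},{"dx": 0,"dy": 0,"dz": 0.4,"wx": 0,"wy": 0,"wz": 0,"fingers": 6},{"dx": 0,"dy": 0,"dz": 0.4,"wx": 0,"wy": 0,"wz": 0,"fingers": 6},{"dx": 0,"dy": 0,"dz": 0.4,"wx": 0,"wy": 0,"wz": 0,"fingers": 6}]}}

```text
time_s: 15.77
ee_pos: [552.2, -15.1, 184.6]
orientation: [3.142, -0.0, -2.97]
contact_force: [-0.2, 0.1, -2.9]
finger_gap: 68.3
grip_force: 74.2
```

>>> {"op": "servo_tool", "data": {"motion": [{"dx": 0,"dy": 0,"dz": 0.1,"wx": 0,"wy": 0,"wz": 0,"fingers": 6},{"dx": 0,"dy": 0,"dz": 0.15,"wx": 0,"wy": 0,"wz": 0,"fingers": 6},{"dx": 0,"dy": 0,"dz": 0.15,"wx": 0,"wy": 0,"wz": 0,"fingers": 6},{"dx": 0,"dy": 0,"dz": 0.15,"wx": 0,"wy": 0,"wz": 0,"fingers": 6}]}}

```text
time_s: 16.1
ee_pos: [552.2, -15.1, 183.7]
orientation: [-3.141, 0.001, -2.97]
contact_force: [-2.4, 0.8, 8.1]
finger_gap: 67.7
grip_force: 75.4
```

>>> {"op": "servo_tool", "data": {"motion": [{"dx": 0,"dy": 0,"dz": 0,"wx": 0,"wy": 0,"wz": 0,"fingers": 7.2},{"dx": 0,"dy": 0,"dz": 0,"wx": 0,"wy": 0,"wz": 0,"fingers": 8.5},{"dx": 0,"dy": 0,"dz": 0,"wx": 0,"wy": 0,"wz": 0,"fingers": 8.5},{"dx": 0,"dy": 0,"dz": 0,"wx": 0,"wy": 0,"wz": 0,"fingers": 8.5},{"dx": 0,"dy": 0,"dz": -3,"wx": 0,"wy": 0,"wz": 0,"fingers": 8.5},{"dx": 0,"dy": 0,"dz": -6,"wx": 0,"wy": 0,"wz": 0,"fingers": 8.5},{"dx": 0,"dy": 0,"dz": -9,"wx": 0,"wy": 0,"wz": 0,"fingers": 8.5},{"dx": 0,"dy": 0,"dz": -9,"wx": 0,"wy": 0,"wz": 0,"fingers": 8.5}]}}

```text
time_s: 16.77
ee_pos: [553.4, -15.3, 278.1]
orientation: [-3.139, 0.006, -2.97]
contact_force: [0.8, -0.8, 1.2]
finger_gap: 85.1
grip_force: 0.0
```

```bash
python3 go.py 375.5 -200 280 1
```

```text
dx 20.68 dy -15.16 dz -0.19 wz 8.83 | t 16.8 roll/pitch [-3.1393  0.0065] F [ 0.8 -0.8  1.2] gap 85.1 grip 0
```

>>> {"op": "servo_tool", "data": {"motion": [{"dx": 3,"dy": -2,"dz": 0,"wx": 0,"wy": 0,"wz": 1,"fingers": 8.5},{"dx": 6,"dy": -4.5,"dz": 0,"wx": 0,"wy": 0,"wz": 2,"fingers": 8.5},{"dx": 9,"dy": -6.5,"dz": 0,"wx": 0,"wy": 0,"wz": 4,"fingers": 8.5},{"dx": 12,"dy": -8.8,"dz": 0,"wx": 0,"wy": 0,"wz": 5,"fingers": 8.5},{"dx": 15,"dy": -11,"dz": 0,"wx": 0,"wy": 0,"wz": 7,"fingers": 8.5},{"dx": 18,"dy": -13.2,"dz": 0,"wx": 0,"wy": 0,"wz": 8.8,"fingers": 8.5},{"dx": 20.7,"dy": -15.1,"dz": 0,"wx": 0,"wy": 0,"wz": 8.8,"fingers": 8.5},{"dx": 20.7,"dy": -15.1,"dz": 0,"wx": 0,"wy": 0,"wz": 8.8,"fingers": 8.5}]}}

```text
time_s: 17.43
ee_pos: [371.1, -201.9, 273.0]
orientation: [-3.141, -0.001, -3.128]
contact_force: [0.7, 0.1, 1.1]
finger_gap: 85.1
grip_force: 0.0
```

>>> {"op": "servo_tool", "data": {"motion": [{"dx": 0,"dy": 0,"dz": 0,"wx": 0,"wy": 0,"wz": 0,"fingers": 8.5},{"dx": 0,"dy": 0,"dz": 2,"wx": 0,"wy": 0,"wz": 0,"fingers": 8.5},{"dx": 0,"dy": 0,"dz": 5,"wx": 0,"wy": 0,"wz": 0,"fingers": 8.5},{"dx": 0,"dy": 0,"dz": 5,"wx": 0,"wy": 0,"wz": 0,"fingers": 8.5},{"dx": 0,"dy": 0,"dz": 5,"wx": 0,"wy": 0,"wz": 0,"fingers": 8.5}]}}

```text
time_s: 17.85
ee_pos: [374.1, -198.4, 222.7]
orientation: [3.14, -0.002, -3.123]
contact_force: [0.3, 0.4, 0.6]
finger_gap: 85.0
grip_force: 0.0
```

```bash
python3 go.py 375.5 -200 170 1; python3 - <<'E'
from h import *
P=grab("4")
print("base in jig");show(P,BASE3,[551,-14.9,np.radians(9.87),28],pad=2)
print("cover");show(P,CARD,[584.8,-207.4,np.radians(-8.4),8],pad=8)
E
```

```text
dx -0.13 dy -0.17 dz 5.27 wz 0.09 | t 17.9 roll/pitch [ 3.1396e+00 -2.1000e-03] F [0.3 0.4 0.6] gap 85.0 grip 0
base in jig
   ('top',) [551.4 -14.1] 9.69 28.0 cost 5.3
   ('side',) [549.7 -15.7] 8.95 28.0 cost 20.5
   ('top', 'side') [551.  -14.1] 9.72 26.4 cost 27.4
cover
   ('top',) [ 585.5 -206.8] -8.71 8.0 cost 3.5
   ('side',) [ 583.7 -207.7] -8.24 8.0 cost 15.7
   ('top', 'side') [ 585.3 -207. ] -8.06 6.6 cost 22.5
```

>>> {"op": "servo_tool", "data": {"motion": [{"dx": -0.13,"dy": -0.17,"dz": 2,"wx": 0,"wy": 0,"wz": 0,"fingers": 8.5},{"dx": -0.13,"dy": -0.17,"dz": 4,"wx": 0,"wy": 0,"wz": 0,"fingers": 8.5},{"dx": -0.13,"dy": -0.17,"dz": 5,"wx": 0,"wy": 0,"wz": 0,"fingers": 8.5},{"dx": -0.13,"dy": -0.17,"dz": 5.4,"wx": 0,"wy": 0,"wz": 0,"fingers": 8.5},{"dx": -0.13,"dy": -0.17,"dz": 5.4,"wx": 0,"wy": 0,"wz": 0,"fingers": 8.5},{"dx": -0.13,"dy": -0.17,"dz": 5.4,"wx": 0,"wy": 0,"wz": 0,"fingers": 8.5},{"dx": -0.13,"dy": -0.17,"dz": 5.4,"wx": 0,"wy": 0,"wz": 0,"fingers": 8.5}]}}

```text
time_s: 18.53
ee_pos: [375.8, -201.1, 170.2]
orientation: [-3.141, 0.001, -3.124]
contact_force: [-1.1, -0.3, 0.8]
finger_gap: 85.1
grip_force: 0.0
```

>>> {"op": "servo_tool", "data": {"motion": [{"dx": 0,"dy": 0,"dz": 0,"wx": 0,"wy": 0,"wz": 0,"fingers": 7.5},{"dx": 0,"dy": 0,"dz": 0,"wx": 0,"wy": 0,"wz": 0,"fingers": 6},{"dx": 0,"dy": 0,"dz": 0,"wx": 0,"wy": 0,"wz": 0,"fingers": 6},{"dx": 0,"dy": 0,"dz": 0,"wx": 0,"wy": 0,"wz": 0,"fingers": 6},{"dx": 0,"dy": 0,"dz": 0,"wx": 0,"wy": 0,"wz": 0,"fingers": 6}]}}

```text
time_s: 18.95
ee_pos: [375.5, -201.1, 170.3]
orientation: [-3.141, 0.001, -3.124]
contact_force: [-3.2, 2.5, 21.1]
finger_gap: 68.5
grip_force: 61.5
```

>>> {"op": "servo_tool", "data": {"motion": [{"dx": 0,"dy": 0,"dz": -1,"wx": 0,"wy": 0,"wz": 0,"fingers": 6},{"dx": 0,"dy": 0,"dz": -2.5,"wx": 0,"wy": 0,"wz": 0,"fingers": 6},{"dx": 0,"dy": 0,"dz": -5,"wx": 0,"wy": 0,"wz": 0,"fingers": 6},{"dx": 0,"dy": 0,"dz": -7,"wx": 0,"wy": 0,"wz": 0,"fingers": 6},{"dx": 0,"dy": 0,"dz": -9,"wx": 0,"wy": 0,"wz": 0,"fingers": 6},{"dx": 0,"dy": 0,"dz": -9,"wx": 0,"wy": 0,"wz": 0,"fingers": 6},{"dx": 0,"dy": 0,"dz": -9,"wx": 0,"wy": 0,"wz": 0,"fingers": 6}]}}

```text
time_s: 19.53
ee_pos: [375.5, -201.0, 259.9]
orientation: [-3.14, 0.002, -3.124]
contact_force: [-0.2, 0.9, -2.4]
finger_gap: 67.7
grip_force: 70.3
```

```bash
python3 go.py 551.3 -15.2 240 9.8
```

```text
dx -17.91 dy 18.27 dz 1.99 wz -8.78 | t 19.5 roll/pitch [-3.1402e+00  1.7000e-03] F [-0.2  0.9 -2.4] gap 67.7 grip 70
```

>>> {"op": "servo_tool", "data": {"motion": [{"dx": -1.5,"dy": 1.5,"dz": 0,"wx": 0,"wy": 0,"wz": -1,"fingers": 6},{"dx": -4,"dy": 4,"dz": 0,"wx": 0,"wy": 0,"wz": -2,"fingers": 6},{"dx": -6.5,"dy": 6.7,"dz": 0,"wx": 0,"wy": 0,"wz": -3.5,"fingers": 6},{"dx": -9,"dy": 9.2,"dz": 0,"wx": 0,"wy": 0,"wz": -5,"fingers": 6},{"dx": -11.5,"dy": 11.7,"dz": 0,"wx": 0,"wy": 0,"wz": -6.5,"fingers": 6},{"dx": -14,"dy": 14.3,"dz": 0,"wx": 0,"wy": 0,"wz": -8,"fingers": 6},{"dx": -16.5,"dy": 16.8,"dz": 0,"wx": 0,"wy": 0,"wz": -8.8,"fingers": 6},{"dx": -17.9,"dy": 18.3,"dz": 1,"wx": 0,"wy": 0,"wz": -8.8,"fingers": 6}]}}

```text
time_s: 20.2
ee_pos: [553.2, -12.3, 249.0]
orientation: [-3.142, 0.002, -2.968]
contact_force: [-0.8, -0.1, -0.7]
finger_gap: 67.6
grip_force: 70.3
```

>>> {"op": "servo_tool", "data": {"motion": [{"dx": 0,"dy": 0,"dz": 1,"wx": 0,"wy": 0,"wz": 0,"fingers": 6},{"dx": 0,"dy": 0,"dz": 2,"wx": 0,"wy": 0,"wz": 0,"fingers": 6},{"dx": 0,"dy": 0,"dz": 2,"wx": 0,"wy": 0,"wz": 0,"fingers": 6},{"dx": 0,"dy": 0,"dz": 2,"wx": 0,"wy": 0,"wz": 0,"fingers": 6},{"dx": 0,"dy": 0,"dz": 2,"wx": 0,"wy": 0,"wz": 0,"fingers": 6}]}}

```text
time_s: 20.62
ee_pos: [550.6, -15.5, 229.3]
orientation: [3.142, -0.0, -2.971]
contact_force: [0.5, -1.2, -1.0]
finger_gap: 67.5
grip_force: 70.2
```

```bash
python3 go.py 551.3 -15.2 199 9.8
```

```text
dx -0.08 dy 0.02 dz 3.03 wz -0.05 | t 20.6 roll/pitch [ 3.1416e+00 -4.0000e-04] F [ 0.5 -1.2 -1. ] gap 67.5 grip 70
```

>>> {"op": "servo_tool", "data": {"motion": [{"dx": -0.07,"dy": 0,"dz": 1,"wx": 0,"wy": 0,"wz": 0,"fingers": 6},{"dx": -0.07,"dy": 0,"dz": 2,"wx": 0,"wy": 0,"wz": 0,"fingers": 6},{"dx": -0.07,"dy": 0,"dz": 2.5,"wx": 0,"wy": 0,"wz": 0,"fingers": 6},{"dx": -0.07,"dy": 0,"dz": 2.7,"wx": 0,"wy": 0,"wz": 0,"fingers": 6},{"dx": -0.07,"dy": 0,"dz": 2.9,"wx": 0,"wy": 0,"wz": 0,"fingers": 6},{"dx": -0.07,"dy": 0,"dz": 3.0,"wx": 0,"wy": 0,"wz": 0,"fingers": 6},{"dx": -0.07,"dy": 0,"dz": 3.0,"wx": 0,"wy": 0,"wz": 0,"fingers": 6},{"dx": -0.07,"dy": 0,"dz": 3.0,"wx": 0,"wy": 0,"wz": 0,"fingers": 6}]}}

```text
time_s: 21.28
ee_pos: [551.8, -14.6, 199.4]
orientation: [-3.141, 0.0, -2.97]
contact_force: [0.8, 0.4, -1.3]
finger_gap: 68.0
grip_force: 70.3
```

>>> {"op": "servo_tool", "data": {"motion": [{"dx": 0,"dy": 0,"dz": 0.05,"wx": 0,"wy": 0,"wz": 0,"fingers": 6},{"dx": 0,"dy": 0,"dz": 0.1,"wx": 0,"wy": 0,"wz": 0,"fingers": 6},{"dx": 0,"dy": 0,"dz": 0.1,"wx": 0,"wy": 0,"wz": 0,"fingers": 6}]}}

```text
time_s: 21.53
ee_pos: [551.8, -14.6, 198.5]
orientation: [-3.141, 0.001, -2.97]
contact_force: [-0.1, -0.0, 3.2]
finger_gap: 67.8
grip_force: 70.7
```

Contact at the predicted height. Release, retreat, and head towards the left card.

>>> {"op": "servo_tool", "data": {"motion": [{"dx": 0,"dy": 0,"dz": 0,"wx": 0,"wy": 0,"wz": 0,"fingers": 7.2},{"dx": 0,"dy": 0,"dz": 0,"wx": 0,"wy": 0,"wz": 0,"fingers": 8.5},{"dx": 0,"dy": 0,"dz": 0,"wx": 0,"wy": 0,"wz": 0,"fingers": 8.5},{"dx": 0,"dy": 0,"dz": 0,"wx": 0,"wy": 0,"wz": 0,"fingers": 8.5},{"dx": 0,"dy": 0,"dz": -3,"wx": 0,"wy": 0,"wz": 0,"fingers": 8.5},{"dx": 0,"dy": 0,"dz": -6,"wx": 0,"wy": 0,"wz": 0,"fingers": 8.5},{"dx": 0,"dy": 0,"dz": -7,"wx": 0,"wy": 0,"wz": 0,"fingers": 8.5},{"dx": 0,"dy": 0,"dz": -7,"wx": 0,"wy": 0,"wz": 0,"fingers": 8.5}]}}

```text
time_s: 22.2
ee_pos: [552.5, -14.7, 270.7]
orientation: [-3.14, 0.004, -2.97]
contact_force: [-0.0, -0.3, -0.7]
finger_gap: 85.2
grip_force: 0.0
```

```bash
python3 go.py 448 350.7 265 -4.5
```

```text
dx 4.06 dy 37.79 dz 0.57 wz 14.33 | t 22.2 roll/pitch [-3.1401  0.0041] F [-0.  -0.3 -0.7] gap 85.2 grip 0
```

>>> {"op": "servo_tool", "data": {"motion": [{"dx": 0.5,"dy": 4,"dz": 0,"wx": 0,"wy": 0,"wz": 2,"fingers": 8.5},{"dx": 1,"dy": 8,"dz": 0,"wx": 0,"wy": 0,"wz": 4,"fingers": 8.5},{"dx": 1.4,"dy": 12,"dz": 0,"wx": 0,"wy": 0,"wz": 6,"fingers": 8.5},{"dx": 1.8,"dy": 16,"dz": 0,"wx": 0,"wy": 0,"wz": 8,"fingers": 8.5},{"dx": 2.2,"dy": 20,"dz": 0,"wx": 0,"wy": 0,"wz": 10,"fingers": 8.5},{"dx": 2.6,"dy": 24,"dz": 0,"wx": 0,"wy": 0,"wz": 12,"fingers": 8.5},{"dx": 3,"dy": 28,"dz": 0,"wx": 0,"wy": 0,"wz": 14,"fingers": 8.5},{"dx": 3.4,"dy": 32,"dz": 0,"wx": 0,"wy": 0,"wz": 14.3,"fingers": 8.5}]}}

```text
time_s: 22.87
ee_pos: [462.5, 296.6, 267.2]
orientation: [-3.141, -0.001, 3.061]
contact_force: [1.4, 0.1, 1.3]
finger_gap: 85.2
grip_force: 0.0
```

>>> {"op": "servo_tool", "data": {"motion": [{"dx": 0,"dy": 0,"dz": 0,"wx": 0,"wy": 0,"wz": 0,"fingers": 8.5},{"dx": 0,"dy": 0,"dz": 0,"wx": 0,"wy": 0,"wz": 0,"fingers": 8.5},{"dx": 0,"dy": 0,"dz": 0,"wx": 0,"wy": 0,"wz": 0,"fingers": 8.5}]}}

```text
time_s: 23.12
ee_pos: [463.4, 294.8, 267.3]
orientation: [-3.141, -0.001, 3.064]
contact_force: [0.2, -0.7, 0.4]
finger_gap: 85.2
grip_force: 0.0
```

```bash
python3 go.py 448 350.7 215 -4.5; python3 - <<'E'
from h import *
P=grab("5")
print("card on base");show(P,CARD,[551,-14.9,np.radians(9.87),40],pad=4)
print("cover");show(P,CARD,[584.8,-207.4,np.radians(-8.4),8],pad=8)
Q={n:dict(P[n]) for n in P}
for n in Q: Q[n]["image"]=cv2.imread(f"pics/{n}0.png")[:,:,::-1]
print("cardL");show(Q,CARD,[448,350.7,np.radians(-4.5),12],pad=6)
E
```

```text
dx 1.97 dy 5.46 dz 5.23 wz 0.07 | t 23.1 roll/pitch [-3.1408e+00 -9.0000e-04] F [ 0.2 -0.7  0.4] gap 85.2 grip 0
card on base
   ('top',) [553.  -13.3] 9.9 40.0 cost 61.7
   ('side',) [549.9 -14.9] 9.88 40.0 cost 66.6
   ('top', 'side') [551.8 -13.7] 10.07 39.3 cost 141.2
cover
   ('top',) [ 585.3 -207.5] -7.79 8.0 cost 3.6
   ('side',) [ 583.9 -207.9] -8.14 8.0 cost 7.3
   ('top', 'side') [ 584.8 -206.8] -8.31 6.4 cost 15.1
cardL
   ('top',) [447.4 350.9] -4.65 12.0 cost 19.0
   ('side',) [447.9 349.6] -4.44 12.0 cost 40.3
   ('top', 'side') [448.3 351.4] -3.67 11.3 cost 57.2
```

>>> {"op": "servo_tool", "data": {"motion": [{"dx": 1,"dy": 2.5,"dz": 1,"wx": 0,"wy": 0,"wz": 0,"fingers": 8.5},{"dx": 1.9,"dy": 5.4,"dz": 3,"wx": 0,"wy": 0,"wz": 0,"fingers": 8.5},{"dx": 1.95,"dy": 5.45,"dz": 5,"wx": 0,"wy": 0,"wz": 0,"fingers": 8.5},{"dx": 1.95,"dy": 5.45,"dz": 5,"wx": 0,"wy": 0,"wz": 0,"fingers": 8.5},{"dx": 1.95,"dy": 5.45,"dz": 5,"wx": 0,"wy": 0,"wz": 0,"fingers": 8.5},{"dx": 1.95,"dy": 5.45,"dz": 5,"wx": 0,"wy": 0,"wz": 0,"fingers": 8.5}]}}

```text
time_s: 23.72
ee_pos: [449.2, 349.8, 219.0]
orientation: [3.141, 0.0, 3.062]
contact_force: [0.3, -0.0, 0.8]
finger_gap: 85.1
grip_force: 0.0
```

```bash
python3 go.py 447.8 350.5 169 -4.5
```

```text
dx 0.14 dy 0.06 dz 5.00 wz -0.06 | t 23.7 roll/pitch [3.1415e+00 5.0000e-04] F [ 0.3 -0.   0.8] gap 85.1 grip 0
```

>>> {"op": "servo_tool", "data": {"motion": [{"dx": 0.14,"dy": 0.06,"dz": 2,"wx": 0,"wy": 0,"wz": 0,"fingers": 8.5},{"dx": 0.14,"dy": 0.06,"dz": 4,"wx": 0,"wy": 0,"wz": 0,"fingers": 8.5},{"dx": 0.14,"dy": 0.06,"dz": 4.6,"wx": 0,"wy": 0,"wz": 0,"fingers": 8.5},{"dx": 0.14,"dy": 0.06,"dz": 5,"wx": 0,"wy": 0,"wz": 0,"fingers": 8.5},{"dx": 0.14,"dy": 0.06,"dz": 5,"wx": 0,"wy": 0,"wz": 0,"fingers": 8.5},{"dx": 0.14,"dy": 0.06,"dz": 5,"wx": 0,"wy": 0,"wz": 0,"fingers": 8.5},{"dx": 0.14,"dy": 0.06,"dz": 5,"wx": 0,"wy": 0,"wz": 0,"fingers": 8.5}]}}

```text
time_s: 24.3
ee_pos: [447.5, 351.5, 169.3]
orientation: [3.141, 0.001, 3.063]
contact_force: [0.4, -0.5, -0.3]
finger_gap: 85.5
grip_force: 0.0
```

>>> {"op": "servo_tool", "data": {"motion": [{"dx": 0,"dy": 0,"dz": 0,"wx": 0,"wy": 0,"wz": 0,"fingers": 7.5},{"dx": 0,"dy": 0,"dz": 0,"wx": 0,"wy": 0,"wz": 0,"fingers": 6},{"dx": 0,"dy": 0,"dz": 0,"wx": 0,"wy": 0,"wz": 0,"fingers": 6},{"dx": 0,"dy": 0,"dz": 0,"wx": 0,"wy": 0,"wz": 0,"fingers": 6},{"dx": 0,"dy": 0,"dz": 0,"wx": 0,"wy": 0,"wz": 0,"fingers": 6}]}}

```text
time_s: 24.72
ee_pos: [447.2, 351.6, 169.3]
orientation: [3.141, 0.001, 3.064]
contact_force: [-2.5, -3.1, 14.8]
finger_gap: 68.0
grip_force: 64.8
```

>>> {"op": "servo_tool", "data": {"motion": [{"dx": 0,"dy": 0,"dz": -1,"wx": 0,"wy": 0,"wz": 0,"fingers": 6},{"dx": 0,"dy": 0,"dz": -2.5,"wx": 0,"wy": 0,"wz": 0,"fingers": 6},{"dx": 0,"dy": 0,"dz": -5,"wx": 0,"wy": 0,"wz": 0,"fingers": 6},{"dx": 0,"dy": 0,"dz": -7,"wx": 0,"wy": 0,"wz": 0,"fingers": 6},{"dx": 0,"dy": 0,"dz": -9,"wx": 0,"wy": 0,"wz": 0,"fingers": 6},{"dx": 0,"dy": 0,"dz": -9,"wx": 0,"wy": 0,"wz": 0,"fingers": 6},{"dx": 0,"dy": 0,"dz": -9,"wx": 0,"wy": 0,"wz": 0,"fingers": 6}]}}

```text
time_s: 25.3
ee_pos: [447.3, 351.6, 259.3]
orientation: [3.14, 0.002, 3.064]
contact_force: [-0.5, -0.1, -1.6]
finger_gap: 67.9
grip_force: 69.4
```

```bash
python3 go.py 551.7 -14.7 250 9.8
```

```text
dx -13.27 dy -35.70 dz 0.93 wz -14.27 | t 25.3 roll/pitch [3.1404e+00 1.8000e-03] F [-0.5 -0.1 -1.6] gap 67.9 grip 69
```

>>> {"op": "servo_tool", "data": {"motion": [{"dx": -0.8,"dy": -2,"dz": 0,"wx": 0,"wy": 0,"wz": -1,"fingers": 6},{"dx": -2,"dy": -5.5,"dz": 0,"wx": 0,"wy": 0,"wz": -3,"fingers": 6},{"dx": -3.3,"dy": -9,"dz": 0,"wx": 0,"wy": 0,"wz": -5,"fingers": 6},{"dx": -4.6,"dy": -12.5,"dz": 0,"wx": 0,"wy": 0,"wz": -7,"fingers": 6},{"dx": -6,"dy": -16,"dz": 0,"wx": 0,"wy": 0,"wz": -9,"fingers": 6},{"dx": -7.2,"dy": -19.5,"dz": 0,"wx": 0,"wy": 0,"wz": -11,"fingers": 6},{"dx": -8.5,"dy": -23,"dz": 0,"wx": 0,"wy": 0,"wz": -13,"fingers": 6},{"dx": -9.7,"dy": -26,"dz": 0,"wx": 0,"wy": 0,"wz": -14.3,"fingers": 6}]}}

```text
time_s: 25.97
ee_pos: [523.3, 82.5, 257.3]
orientation: [3.142, -0.002, -2.969]
contact_force: [0.4, 0.9, -1.9]
finger_gap: 67.7
grip_force: 69.4
```

>>> {"op": "servo_tool", "data": {"motion": [{"dx": 0,"dy": 0,"dz": 0,"wx": 0,"wy": 0,"wz": 0,"fingers": 6},{"dx": 0,"dy": 0,"dz": 0,"wx": 0,"wy": 0,"wz": 0,"fingers": 6},{"dx": 0,"dy": 0,"dz": 0,"wx": 0,"wy": 0,"wz": 0,"fingers": 6}]}}

```text
time_s: 26.22
ee_pos: [523.1, 84.8, 257.5]
orientation: [3.141, -0.001, -2.971]
contact_force: [0.5, 0.9, -1.9]
finger_gap: 67.8
grip_force: 69.4
```

```bash
python3 go.py 551.4 -14.7 236 9.8
```

```text
dx -1.10 dy -10.29 dz 2.15 wz -0.02 | t 26.2 roll/pitch [ 3.1411e+00 -1.5000e-03] F [ 0.5  0.9 -1.9] gap 67.8 grip 69
```

>>> {"op": "servo_tool", "data": {"motion": [{"dx": -0.3,"dy": -3,"dz": 0,"wx": 0,"wy": 0,"wz": 0,"fingers": 6},{"dx": -0.7,"dy": -6,"dz": 0,"wx": 0,"wy": 0,"wz": 0,"fingers": 6},{"dx": -1,"dy": -9,"dz": 0,"wx": 0,"wy": 0,"wz": 0,"fingers": 6},{"dx": -1.1,"dy": -10.3,"dz": 1,"wx": 0,"wy": 0,"wz": 0,"fingers": 6},{"dx": -1.1,"dy": -10.3,"dz": 2.1,"wx": 0,"wy": 0,"wz": 0,"fingers": 6},{"dx": -1.1,"dy": -10.3,"dz": 2.1,"wx": 0,"wy": 0,"wz": 0,"fingers": 6},{"dx": -1.1,"dy": -10.3,"dz": 2.1,"wx": 0,"wy": 0,"wz": 0,"fingers": 6},{"dx": -1.1,"dy": -10.3,"dz": 2.1,"wx": 0,"wy": 0,"wz": 0,"fingers": 6}]}}

```text
time_s: 26.88
ee_pos: [551.7, -13.8, 237.3]
orientation: [3.141, -0.0, -2.969]
contact_force: [-0.0, 0.3, -1.7]
finger_gap: 67.8
grip_force: 69.3
```

```bash
python3 go.py 551.4 -14.7 210 9.8
```

```text
dx 0.05 dy -0.08 dz 2.73 wz 0.10 | t 26.9 roll/pitch [ 3.1414e+00 -3.0000e-04] F [-0.   0.3 -1.7] gap 67.8 grip 69
```

>>> {"op": "servo_tool", "data": {"motion": [{"dx": 0.04,"dy": -0.08,"dz": 1,"wx": 0,"wy": 0,"wz": 0,"fingers": 6},{"dx": 0.04,"dy": -0.08,"dz": 2,"wx": 0,"wy": 0,"wz": 0,"fingers": 6},{"dx": 0.04,"dy": -0.08,"dz": 2.4,"wx": 0,"wy": 0,"wz": 0,"fingers": 6},{"dx": 0.04,"dy": -0.08,"dz": 2.6,"wx": 0,"wy": 0,"wz": 0,"fingers": 6},{"dx": 0.04,"dy": -0.08,"dz": 2.7,"wx": 0,"wy": 0,"wz": 0,"fingers": 6},{"dx": 0.04,"dy": -0.08,"dz": 2.7,"wx": 0,"wy": 0,"wz": 0,"fingers": 6},{"dx": 0.04,"dy": -0.08,"dz": 2.7,"wx": 0,"wy": 0,"wz": 0,"fingers": 6}]}}

```text
time_s: 27.47
ee_pos: [551.8, -15.8, 210.5]
orientation: [-3.141, 0.0, -2.97]
contact_force: [-0.2, -0.9, -1.0]
finger_gap: 68.2
grip_force: 69.4
```

>>> {"op": "servo_tool", "data": {"motion": [{"dx": 0,"dy": 0,"dz": 0.03,"wx": 0,"wy": 0,"wz": 0,"fingers": 6},{"dx": 0,"dy": 0,"dz": 0.07,"wx": 0,"wy": 0,"wz": 0,"fingers": 6},{"dx": 0,"dy": 0,"dz": 0.07,"wx": 0,"wy": 0,"wz": 0,"fingers": 6}]}}

```text
time_s: 27.72
ee_pos: [551.7, -15.8, 209.6]
orientation: [-3.142, 0.0, -2.97]
contact_force: [-0.0, 0.4, -1.8]
finger_gap: 68.0
grip_force: 69.4
```

>>> {"op": "servo_tool", "data": {"motion": [{"dx": 0,"dy": 0.08,"dz": 0,"wx": 0,"wy": 0,"wz": 0,"fingers": 6},{"dx": 0,"dy": 0.08,"dz": 0,"wx": 0,"wy": 0,"wz": 0,"fingers": 6},{"dx": 0,"dy": 0.08,"dz": 0.05,"wx": 0,"wy": 0,"wz": 0,"fingers": 6},{"dx": 0,"dy": 0.08,"dz": 0.07,"wx": 0,"wy": 0,"wz": 0,"fingers": 6},{"dx": 0,"dy": 0.08,"dz": 0.07,"wx": 0,"wy": 0,"wz": 0,"fingers": 6}]}}

```text
time_s: 28.13
ee_pos: [551.5, -14.9, 209.4]
orientation: [-3.142, 0.001, -2.97]
contact_force: [-4.0, 0.2, 11.0]
finger_gap: 67.8
grip_force: 70.8
```

>>> {"op": "servo_tool", "data": {"motion": [{"dx": 0,"dy": 0,"dz": 0,"wx": 0,"wy": 0,"wz": 0,"fingers": 7.2},{"dx": 0,"dy": 0,"dz": 0,"wx": 0,"wy": 0,"wz": 0,"fingers": 8.5},{"dx": 0,"dy": 0,"dz": 0,"wx": 0,"wy": 0,"wz": 0,"fingers": 8.5},{"dx": 0,"dy": 0,"dz": 0,"wx": 0,"wy": 0,"wz": 0,"fingers": 8.5},{"dx": 0,"dy": 0,"dz": -3,"wx": 0,"wy": 0,"wz": 0,"fingers": 8.5},{"dx": 0,"dy": 0,"dz": -6,"wx": 0,"wy": 0,"wz": 0,"fingers": 8.5},{"dx": 0,"dy": 0,"dz": -7,"wx": 0,"wy": 0,"wz": 0,"fingers": 8.5},{"dx": 0,"dy": 0,"dz": -7,"wx": 0,"wy": 0,"wz": 0,"fingers": 8.5}]}}

```text
time_s: 28.8
ee_pos: [552.3, -15.1, 281.3]
orientation: [-3.14, 0.004, -2.97]
contact_force: [0.9, -0.3, 0.9]
finger_gap: 84.9
grip_force: 0.0
```

```bash
python3 go.py 584.6 -207.3 280 -8.3; python3 - <<'E'
from h import *
P=grab("6")
print("cover");show(P,CARD,[584.8,-207.4,np.radians(-8.4),8],pad=8)
E
```

```text
dx 0.09 dy -19.49 dz 0.13 wz 18.13 | t 28.8 roll/pitch [-3.1402  0.0039] F [ 0.9 -0.3  0.9] gap 84.9 grip 0
cover
   ('top',) [ 590.3 -249.1] -8.46 8.0 cost 3.2
   ('side',) [ 588.9 -250.1] -8.2 8.0 cost 6.4
   ('top', 'side') [ 590.  -249.1] -8.2 6.5 cost 17.3
```

The cover has been knocked to (590,-249), so I re-aim at it.

>>> {"op": "servo_tool", "data": {"motion": [{"dx": 0,"dy": -4,"dz": 0,"wx": 0,"wy": 0,"wz": 3,"fingers": 8.5},{"dx": 0,"dy": -8,"dz": 0,"wx": 0,"wy": 0,"wz": 6,"fingers": 8.5},{"dx": 0.1,"dy": -12,"dz": 0,"wx": 0,"wy": 0,"wz": 9,"fingers": 8.5},{"dx": 0.2,"dy": -16,"dz": 0,"wx": 0,"wy": 0,"wz": 12,"fingers": 8.5},{"dx": 0.3,"dy": -20,"dz": 0,"wx": 0,"wy": 0,"wz": 15,"fingers": 8.5},{"dx": 0.3,"dy": -23.5,"dz": 0,"wx": 0,"wy": 0,"wz": 18,"fingers": 8.5},{"dx": 0.3,"dy": -23.5,"dz": 0,"wx": 0,"wy": 0,"wz": 18,"fingers": 8.5},{"dx": 0.3,"dy": -23.5,"dz": 0,"wx": 0,"wy": 0,"wz": 18,"fingers": 8.5}]}}

```text
time_s: 29.57
ee_pos: [588.4, -248.7, 276.8]
orientation: [3.141, -0.002, 2.996]
contact_force: [0.2, 1.0, -0.7]
finger_gap: 84.9
grip_force: 0.0
```

>>> {"op": "servo_tool", "data": {"motion": [{"dx": 0,"dy": 0,"dz": 0,"wx": 0,"wy": 0,"wz": 0,"fingers": 8.5},{"dx": 0,"dy": 0,"dz": 0,"wx": 0,"wy": 0,"wz": 0,"fingers": 8.5}]}}

```text
time_s: 29.73
ee_pos: [588.5, -246.0, 278.1]
orientation: [3.141, -0.001, 3.0]
contact_force: [0.8, 0.3, 0.3]
finger_gap: 84.8
grip_force: 0.0
```

```bash
python3 go.py 589.8 -249.3 200 -8.3; python3 - <<'E'
from h import *
P=grab("7")
print("stack");show(P,CARD,[551.2,-14.6,np.radians(9.8),52],pad=4)
print("cover side");q=fit(P,CARD,[589.8,-249.5,np.radians(-8.3),8],("side",),pad=6);print(q)
c=lambda I,x,y,h,w:cv2.resize(I[y-h:y+h,x-w:x+w],(400,400),interpolation=cv2.INTER_CUBIC)
cv2.imwrite("pics/m7.png",np.hstack([c(P["top"]["image"],322,240,40,40),c(P["side"]["image"],345,230,50,50)])[:,:,::-1])
E
```

```text
dx -0.18 dy -0.30 dz 7.81 wz 0.20 | t 29.7 roll/pitch [ 3.1409e+00 -1.3000e-03] F [0.8 0.3 0.3] gap 84.8 grip 0
stack
   ('top',) [553.5 -14. ] 9.86 52.0 cost 206.0
   ('side',) [551.6 -15. ] 10.76 52.0 cost 50.3
   ('top', 'side') [552.8 -14.4] 10.41 52.1 cost 271.0
cover side
(array([ 5.93293509e+02, -2.49580323e+02, -1.56536430e-01,  8.00000000e+00]), np.float64(258.5676993602151))
```

View pics/m7.png

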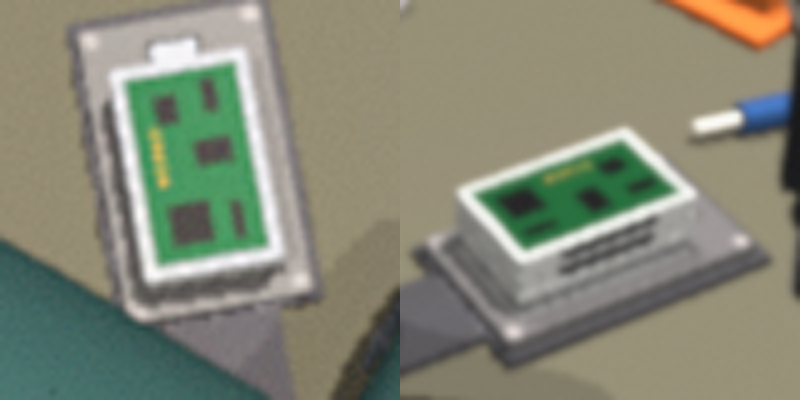

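The stack is square and flush in both views: card at (195,160) in the left crop, straight edges in the right. Now the cover.

>>> {"op": "servo_tool", "data": {"motion": [{"dx": -0.15,"dy": -0.3,"dz": 3,"wx": 0,"wy": 0,"wz": 0.2,"fingers": 8.5},{"dx": -0.15,"dy": -0.3,"dz": 6,"wx": 0,"wy": 0,"wz": 0.2,"fingers": 8.5},{"dx": -0.15,"dy": -0.3,"dz": 8,"wx": 0,"wy": 0,"wz": 0.2,"fingers": 6},{"dx": -0.15,"dy": -0.3,"dz": 9,"wx": 0,"wy": 0,"wz": 0.2,"fingers": 4},{"dx": -0.15,"dy": -0.3,"dz": 9.3,"wx": 0,"wy": 0,"wz": 0.2,"fingers": 4},{"dx": -0.15,"dy": -0.3,"dz": 9.3,"wx": 0,"wy": 0,"wz": 0.2,"fingers": 4},{"dx": -0.15,"dy": -0.3,"dz": 9.3,"wx": 0,"wy": 0,"wz": 0.2,"fingers": 4}]}}

```text
time_s: 30.42
ee_pos: [590.2, -250.2, 187.0]
orientation: [-3.141, 0.001, 2.996]
contact_force: [0.1, 0.0, 0.4]
finger_gap: 40.0
grip_force: 0.0
```

>>> {"op": "servo_tool", "data": {"motion": [{"dx": 0,"dy": 0,"dz": 0,"wx": 0,"wy": 0,"wz": 0,"fingers": 3},{"dx": 0,"dy": 0,"dz": 0,"wx": 0,"wy": 0,"wz": 0,"fingers": 0.5},{"dx": 0,"dy": 0,"dz": 0,"wx": 0,"wy": 0,"wz": 0,"fingers": 0.5},{"dx": 0,"dy": 0,"dz": 0,"wx": 0,"wy": 0,"wz": 0,"fingers": 0.5},{"dx": 0,"dy": 0,"dz": 0,"wx": 0,"wy": 0,"wz": 0,"fingers": 0.5}]}}

```text
time_s: 30.83
ee_pos: [590.0, -250.4, 187.1]
orientation: [-3.141, 0.002, 2.995]
contact_force: [-1.6, 0.8, 8.2]
finger_gap: 16.7
grip_force: 59.7
```

>>> {"op": "servo_tool", "data": {"motion": [{"dx": 0,"dy": 0,"dz": -1,"wx": 0,"wy": 0,"wz": 0,"fingers": 0.5},{"dx": 0,"dy": 0,"dz": -2.5,"wx": 0,"wy": 0,"wz": 0,"fingers": 0.5},{"dx": 0,"dy": 0,"dz": -5,"wx": 0,"wy": 0,"wz": 0,"fingers": 0.5},{"dx": 0,"dy": 0,"dz": -8,"wx": 0,"wy": 0,"wz": 0,"fingers": 0.5},{"dx": 0,"dy": 0,"dz": -10,"wx": 0,"wy": 0,"wz": 0,"fingers": 0.5},{"dx": 0,"dy": 0,"dz": -10,"wx": 0,"wy": 0,"wz": 0,"fingers": 0.5},{"dx": 0,"dy": 0,"dz": -10,"wx": 0,"wy": 0,"wz": 0,"fingers": 0.5}]}}

```text
time_s: 31.42
ee_pos: [589.9, -250.4, 287.2]
orientation: [-3.141, 0.002, 2.995]
contact_force: [0.1, 1.2, -2.5]
finger_gap: 16.6
grip_force: 58.9
```

```bash
python3 go.py 552 -15 280 9.8
```

```text
dx 7.18 dy 22.73 dz 0.72 wz -18.18 | t 31.4 roll/pitch [-3.1407e+00  2.3000e-03] F [ 0.1  1.2 -2.5] gap 16.6 grip 59
```

>>> {"op": "servo_tool", "data": {"motion": [{"dx": 0.6,"dy": 2,"dz": 0,"wx": 0,"wy": 0,"wz": -2,"fingers": 0.5},{"dx": 1.6,"dy": 5,"dz": 0,"wx": 0,"wy": 0,"wz": -5,"fingers": 0.5},{"dx": 2.7,"dy": 8.5,"dz": 0,"wx": 0,"wy": 0,"wz": -8,"fingers": 0.5},{"dx": 3.8,"dy": 12,"dz": 0,"wx": 0,"wy": 0,"wz": -11,"fingers": 0.5},{"dx": 4.9,"dy": 15.5,"dz": 0,"wx": 0,"wy": 0,"wz": -14,"fingers": 0.5},{"dx": 6,"dy": 19,"dz": 0,"wx": 0,"wy": 0,"wz": -17,"fingers": 0.5},{"dx": 7,"dy": 22,"dz": 0,"wx": 0,"wy": 0,"wz": -18.2,"fingers": 0.5},{"dx": 7.2,"dy": 22.7,"dz": 0,"wx": 0,"wy": 0,"wz": -18.2,"fingers": 0.5}]}}

```text
time_s: 32.08
ee_pos: [549.9, -11.4, 284.8]
orientation: [3.14, -0.002, -2.966]
contact_force: [0.2, 0.4, -1.4]
finger_gap: 16.4
grip_force: 59.1
```

>>> {"op": "servo_tool", "data": {"motion": [{"dx": 0,"dy": 0,"dz": 1,"wx": 0,"wy": 0,"wz": 0,"fingers": 0.5},{"dx": 0,"dy": 0,"dz": 2.5,"wx": 0,"wy": 0,"wz": 0,"fingers": 0.5},{"dx": 0,"dy": 0,"dz": 2.5,"wx": 0,"wy": 0,"wz": 0,"fingers": 0.5},{"dx": 0,"dy": 0,"dz": 2.5,"wx": 0,"wy": 0,"wz": 0,"fingers": 0.5}]}}

```text
time_s: 32.42
ee_pos: [551.1, -15.3, 259.9]
orientation: [3.141, -0.002, -2.97]
contact_force: [0.2, 0.4, -1.9]
finger_gap: 16.7
grip_force: 59.0
```

```bash
python3 go.py 552 -15 240 9.8
```

```text
dx -0.09 dy 0.01 dz 1.99 wz 0.01 | t 32.4 roll/pitch [ 3.1408e+00 -2.4000e-03] F [ 0.2  0.4 -1.9] gap 16.7 grip 59
```

>>> {"op": "servo_tool", "data": {"motion": [{"dx": -0.08,"dy": 0,"dz": 0.6,"wx": 0,"wy": 0,"wz": 0,"fingers": 0.5},{"dx": -0.08,"dy": 0,"dz": 1.2,"wx": 0,"wy": 0,"wz": 0,"fingers": 0.5},{"dx": -0.08,"dy": 0,"dz": 1.6,"wx": 0,"wy": 0,"wz": 0,"fingers": 0.5},{"dx": -0.08,"dy": 0,"dz": 1.9,"wx": 0,"wy": 0,"wz": 0,"fingers": 0.5},{"dx": -0.08,"dy": 0,"dz": 1.9,"wx": 0,"wy": 0,"wz": 0,"fingers": 0.5},{"dx": -0.08,"dy": 0,"dz": 1.9,"wx": 0,"wy": 0,"wz": 0,"fingers": 0.5}]}}

```text
time_s: 32.92
ee_pos: [552.3, -15.1, 241.7]
orientation: [3.141, -0.0, -2.97]
contact_force: [-0.3, 0.6, -2.5]
finger_gap: 16.6
grip_force: 59.0
```

>>> {"op": "servo_tool", "data": {"motion": [{"dx": 0,"dy": 0,"dz": 0,"wx": 0,"wy": 0,"wz": 0,"fingers": 0.5},{"dx": 0,"dy": 0,"dz": 0.05,"wx": 0,"wy": 0,"wz": 0,"fingers": 0.5},{"dx": 0,"dy": 0,"dz": 0.05,"wx": 0,"wy": 0,"wz": 0,"fingers": 0.5}]}}

```text
time_s: 33.17
ee_pos: [552.4, -15.1, 241.4]
orientation: [-3.141, 0.0, -2.97]
contact_force: [0.0, 0.8, -1.7]
finger_gap: 16.5
grip_force: 59.0
```

```bash
python3 go.py 552 -15 239 9.8
```

```text
dx 0.04 dy 0.01 dz 0.24 wz 0.02 | t 33.2 roll/pitch [-3.1415e+00  3.0000e-04] F [ 0.   0.8 -1.7] gap 16.5 grip 59
```

>>> {"op": "servo_tool", "data": {"motion": [{"dx": 0.04,"dy": 0,"dz": 0.1,"wx": 0,"wy": 0,"wz": 0,"fingers": 0.5},{"dx": 0.04,"dy": 0,"dz": 0.2,"wx": 0,"wy": 0,"wz": 0,"fingers": 0.5},{"dx": 0.04,"dy": 0,"dz": 0.23,"wx": 0,"wy": 0,"wz": 0,"fingers": 0.5},{"dx": 0.04,"dy": 0,"dz": 0.23,"wx": 0,"wy": 0,"wz": 0,"fingers": 0.5},{"dx": 0.04,"dy": 0,"dz": 0.23,"wx": 0,"wy": 0,"wz": 0,"fingers": 0.5}]}}

```text
time_s: 33.58
ee_pos: [551.9, -15.1, 239.1]
orientation: [-3.142, 0.0, -2.97]
contact_force: [-2.0, 0.8, 2.9]
finger_gap: 16.5
grip_force: 59.6
```

>>> {"op": "servo_tool", "data": {"motion": [{"dx": 0,"dy": 0,"dz": 0,"wx": 0,"wy": 0,"wz": 0,"fingers": 4},{"dx": 0,"dy": 0,"dz": 0,"wx": 0,"wy": 0,"wz": 0,"fingers": 4},{"dx": 0,"dy": 0,"dz": 0,"wx": 0,"wy": 0,"wz": 0,"fingers": 4},{"dx": 0,"dy": 0,"dz": -2,"wx": 0,"wy": 0,"wz": 0,"fingers": 4},{"dx": 0,"dy": 0,"dz": -5,"wx": 0,"wy": 0,"wz": 0,"fingers": 4},{"dx": 0,"dy": 0,"dz": -7,"wx": 0,"wy": 0,"wz": 0,"fingers": 4},{"dx": 0,"dy": 0,"dz": -7,"wx": 0,"wy": 0,"wz": 0,"fingers": 4},{"dx": 0,"dy": 0,"dz": -7,"wx": 0,"wy": 0,"wz": 0,"fingers": 4}]}}

```text
time_s: 34.25
ee_pos: [552.2, -15.2, 309.8]
orientation: [-3.141, 0.002, -2.97]
contact_force: [0.5, -0.1, 0.1]
finger_gap: 40.0
grip_force: 0.0
```

>>> {"op": "servo_tool", "data": {"motion": [{"dx": 0,"dy": -4,"dz": 0,"wx": 0,"wy": 0,"wz": 0,"fingers": 4},{"dx": 0,"dy": -8,"dz": 0,"wx": 0,"wy": 0,"wz": 0,"fingers": 4},{"dx": 0,"dy": -12,"dz": 0,"wx": 0,"wy": 0,"wz": 0,"fingers": 2},{"dx": 0,"dy": -16,"dz": 0,"wx": 0,"wy": 0,"wz": 0,"fingers": 0},{"dx": 0,"dy": -20,"dz": 0,"wx": 0,"wy": 0,"wz": 0,"fingers": 0},{"dx": 0,"dy": -20,"dz": 0,"wx": 0,"wy": 0,"wz": 0,"fingers": 0},{"dx": 0,"dy": -20,"dz": 0,"wx": 0,"wy": 0,"wz": 0,"fingers": 0}]}}

```text
time_s: 34.83
ee_pos: [585.9, -214.1, 307.2]
orientation: [3.14, -0.002, -2.973]
contact_force: [0.1, 0.4, -0.1]
finger_gap: 0.2
grip_force: 0.0
```

```bash
python3 go.py 418.2 -37.7 300 9.8; python3 - <<'E'
from h import *
P=grab("8")
print("cover on stack");show(P,CARD,[551.8,-14.9,np.radians(9.8),60],pad=4)
c=lambda I,x,y,h,w:cv2.resize(I[y-h:y+h,x-w:x+w],(400,400),interpolation=cv2.INTER_CUBIC)
cv2.imwrite("pics/m8.png",np.hstack([c(P["top"]["image"],322,240,40,40),c(P["side"]["image"],345,225,50,50)])[:,:,::-1])
E
```

```text
dx 13.57 dy 20.20 dz 0.72 wz -0.14 | t 34.8 roll/pitch [ 3.1404e+00 -1.6000e-03] F [ 0.1  0.4 -0.1] gap 0.2 grip 0
cover on stack
   ('top',) [552.9 -14.3] 9.76 60.0 cost 45.8
   ('side',) [551.1 -15.5] 9.89 60.0 cost 18.1
   ('top', 'side') [551.8 -14.9] 9.8 60.0 cost 73.1
```

View pics/m8.png

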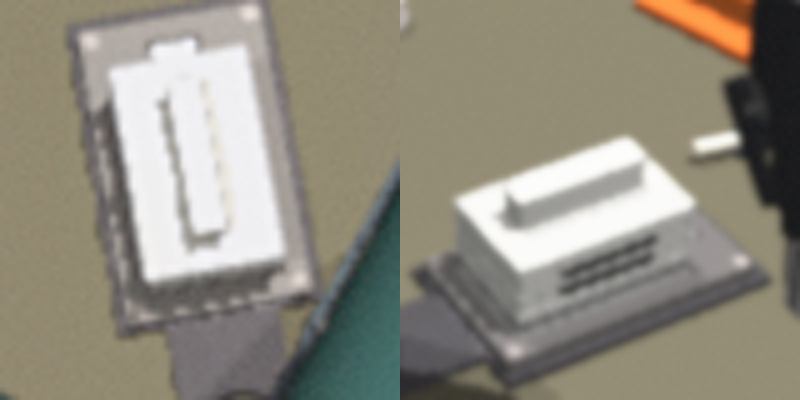

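The cover sits squarely on top with the ridge up: ridge at (195,160) in the left crop, sides flush in the right. Next is the button.

>>> {"op": "servo_tool", "data": {"motion": [{"dx": 2,"dy": 3,"dz": 0,"wx": 0,"wy": 0,"wz": 0,"fingers": 0},{"dx": 4,"dy": 6,"dz": 0,"wx": 0,"wy": 0,"wz": 0,"fingers": 0},{"dx": 6,"dy": 9,"dz": 0,"wx": 0,"wy": 0,"wz": 0,"fingers": 0},{"dx": 8,"dy": 12,"dz": 0,"wx": 0,"wy": 0,"wz": 0,"fingers": 0},{"dx": 10.5,"dy": 15,"dz": 0,"wx": 0,"wy": 0,"wz": 0,"fingers": 0},{"dx": 12.5,"dy": 18,"dz": 0,"wx": 0,"wy": 0,"wz": 0,"fingers": 0},{"dx": 13.5,"dy": 20.1,"dz": 0,"wx": 0,"wy": 0,"wz": 0,"fingers": 0},{"dx": 13.5,"dy": 20.1,"dz": 0,"wx": 0,"wy": 0,"wz": 0,"fingers": 0}]}}

```text
time_s: 35.6
ee_pos: [415.1, -33.4, 308.9]
orientation: [3.14, -0.001, -2.966]
contact_force: [1.6, 0.5, 0.6]
finger_gap: -0.1
grip_force: 0.0
```

>>> {"op": "servo_tool", "data": {"motion": [{"dx": 0,"dy": 0,"dz": 2,"wx": 0,"wy": 0,"wz": 0,"fingers": 0},{"dx": 0,"dy": 0,"dz": 5,"wx": 0,"wy": 0,"wz": 0,"fingers": 0},{"dx": 0,"dy": 0,"dz": 8,"wx": 0,"wy": 0,"wz": 0,"fingers": 0},{"dx": 0,"dy": 0,"dz": 8,"wx": 0,"wy": 0,"wz": 0,"fingers": 0},{"dx": 0,"dy": 0,"dz": 8,"wx": 0,"wy": 0,"wz": 0,"fingers": 0},{"dx": 0,"dy": 0,"dz": 8,"wx": 0,"wy": 0,"wz": 0,"fingers": 0}]}}

```text
time_s: 36.1
ee_pos: [419.1, -37.0, 230.1]
orientation: [-3.141, 0.001, -2.969]
contact_force: [0.3, -0.0, 0.4]
finger_gap: -0.1
grip_force: 0.0
```

```bash
python3 go.py 418.2 -37.7 203 9.8
```

```text
dx 0.11 dy -0.05 dz 2.71 wz 0.06 | t 36.1 roll/pitch [-3.1413e+00  6.0000e-04] F [ 0.3 -0.   0.4] gap -0.1 grip 0
```

>>> {"op": "servo_tool", "data": {"motion": [{"dx": 0.1,"dy": -0.05,"dz": 1,"wx": 0,"wy": 0,"wz": 0,"fingers": 0},{"dx": 0.1,"dy": -0.05,"dz": 2,"wx": 0,"wy": 0,"wz": 0,"fingers": 0},{"dx": 0.1,"dy": -0.05,"dz": 2.5,"wx": 0,"wy": 0,"wz": 0,"fingers": 0},{"dx": 0.1,"dy": -0.05,"dz": 2.8,"wx": 0,"wy": 0,"wz": 0,"fingers": 0},{"dx": 0.1,"dy": -0.05,"dz": 3,"wx": 0,"wy": 0,"wz": 0,"fingers": 0},{"dx": 0.1,"dy": -0.05,"dz": 3.1,"wx": 0,"wy": 0,"wz": 0,"fingers": 0},{"dx": 0.1,"dy": -0.05,"dz": 3.1,"wx": 0,"wy": 0,"wz": 0,"fingers": 0},{"dx": 0.1,"dy": -0.05,"dz": 3.1,"wx": 0,"wy": 0,"wz": 0,"fingers": 0}]}}

```text
time_s: 36.77
ee_pos: [418.2, -37.9, 198.5]
orientation: [-3.141, 0.001, -2.97]
contact_force: [1.9, 0.7, 3.7]
finger_gap: -0.1
grip_force: 1.2
```

>>> {"op": "servo_tool", "data": {"motion": [{"dx": 0,"dy": 0,"dz": 0.15,"wx": 0,"wy": 0,"wz": 0,"fingers": 0},{"dx": 0,"dy": 0,"dz": 0.3,"wx": 0,"wy": 0,"wz": 0,"fingers": 0},{"dx": 0,"dy": 0,"dz": 0.3,"wx": 0,"wy": 0,"wz": 0,"fingers": 0},{"dx": 0,"dy": 0,"dz": 0.3,"wx": 0,"wy": 0,"wz": 0,"fingers": 0}]}}

```text
time_s: 37.1
ee_pos: [418.2, -37.9, 195.3]
orientation: [-3.141, 0.001, -2.97]
contact_force: [1.5, 0.4, 10.3]
finger_gap: -0.3
grip_force: 4.8
```

>>> {"op": "servo_tool", "data": {"motion": [{"dx": 0,"dy": 0,"dz": 0.1,"wx": 0,"wy": 0,"wz": 0,"fingers": 0},{"dx": 0,"dy": 0,"dz": 0.15,"wx": 0,"wy": 0,"wz": 0,"fingers": 0},{"dx": 0,"dy": 0,"dz": 0.15,"wx": 0,"wy": 0,"wz": 0,"fingers": 0},{"dx": 0,"dy": 0,"dz": 0.15,"wx": 0,"wy": 0,"wz": 0,"fingers": 0}]}}

```text
time_s: 37.43
ee_pos: [418.2, -37.9, 194.7]
orientation: [-3.141, 0.002, -2.97]
contact_force: [-6.2, 2.9, 37.3]
finger_gap: -0.1
grip_force: 18.9
```

The button is bottomed (37 N at the fingertips, no further travel). I retreat and check.

>>> {"op": "servo_tool", "data": {"motion": [{"dx": 0,"dy": 0,"dz": -1,"wx": 0,"wy": 0,"wz": 0,"fingers": 0},{"dx": 0,"dy": 0,"dz": -3,"wx": 0,"wy": 0,"wz": 0,"fingers": 0},{"dx": 0,"dy": 0,"dz": -6,"wx": 0,"wy": 0,"wz": 0,"fingers": 0},{"dx": 0,"dy": 0,"dz": -9,"wx": 0,"wy": 0,"wz": 0,"fingers": 0},{"dx": 3,"dy": 0,"dz": -11,"wx": 0,"wy": 0,"wz": 0,"fingers": 0},{"dx": 5,"dy": 3,"dz": -11,"wx": 0,"wy": 0,"wz": 0,"fingers": 0},{"dx": 5,"dy": 7,"dz": -11,"wx": 0,"wy": 0,"wz": 0,"fingers": 0},{"dx": 5,"dy": 11,"dz": -11,"wx": 0,"wy": 0,"wz": 0,"fingers": 0}]}}

```text
time_s: 38.1
ee_pos: [348.5, 62.2, 303.7]
orientation: [-3.141, 0.0, -2.974]
contact_force: [1.2, 0.6, 0.1]
finger_gap: 0.5
grip_force: 0.0
```

>>> {"op": "servo_tool", "data": {"motion": [{"dx": 0,"dy": 4,"dz": 0,"wx": 0,"wy": 0,"wz": 0,"fingers": 0},{"dx": 0,"dy": 8,"dz": 0,"wx": 0,"wy": 0,"wz": 0,"fingers": 0},{"dx": 0,"dy": 10,"dz": 0,"wx": 0,"wy": 0,"wz": 0,"fingers": 0},{"dx": 0,"dy": 10,"dz": 0,"wx": 0,"wy": 0,"wz": 0,"fingers": 0}]}}

```text
time_s: 38.43
ee_pos: [331.6, 163.2, 303.3]
orientation: [3.141, -0.001, -2.966]
contact_force: [-0.0, -0.9, 0.7]
finger_gap: -0.2
grip_force: 0.0
```

```bash
python3 - <<'E'
from h import *
P=grab("9")
show(P,CARD,[551.8,-14.9,np.radians(9.8),60],pad=4)
for n in P:print(n,[(round(d["at"][0]*640),round(d["at"][1]*480),round(d["confidence"],2)) for d in find_in(P[n],"card1")])
E
```

```text
('top',) [552.9 -14.3] 9.76 60.0 cost 45.8
   ('side',) [550.5 -15.3] 9.99 60.0 cost 10.4
   ('top', 'side') [552.5 -14.5] 9.62 59.2 cost 62.5
top []
side [(305, 256, 0.75), (346, 238, 0.68), (337, 249, 0.54)]
```

View pics/top9.png

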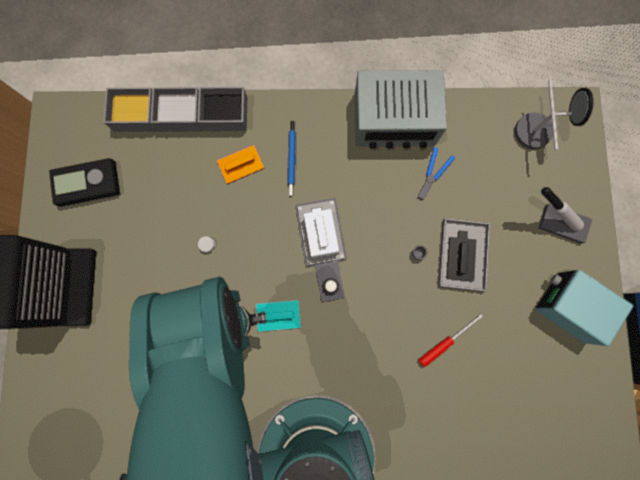

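The final view shows the covered stack at (321,232), the blank in the tray at (462,255), no cards left on the bench, and the bystanders in place. Handing in.

```bash
python3 -c "
from rig import close_job
print(close_job())"
```

```text
the job is handed in; nothing more can be done
None
```

The job is handed in: the blank is flat in the tray, the base is seated in the jig with both bench cards and the cover stacked square on it, and the start button was pressed fully down last, about 38 s into the run.

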